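# Load the balls of an overload clutch

### The job

Finish loading the clutch hub: take the three loose steel balls from the posts under the front edge of the shelf and drop them, one by one, into the three empty pockets of the hub, so that each of its five pockets ends with one steel ball resting on its floor. The brass balls stay on their posts, and the jar, bottle, copper turning and sprocket standing about must not be knocked over or pushed away.

Things in the scene. Friction and masses are not known exactly. Their poses are not given: they have to be found in the camera images.
- hub: clutch hub fixed to the bench: round aluminium plate 180 mm across, 12 mm thick; on it a grey drum 144 mm across, flat top at 50 mm, with a central collar (60 mm across, top at 59 mm), a black stud (16 mm across, top at 87 mm) and five ball pockets on a circle of radius 50 mm. Origin on the bench under the stud, z up; pocket 0 along +x, the rest counter-clockwise every 72 degrees
- pocket0 (a point): pocket 0 of the hub: a round dark steel cup, 28 mm bore, 36 mm outside, 9 mm deep, rim 59 mm above the bench. The point is where the centre of a seated ball lies, on the cup's axis 62.5 mm above the bench (3.5 mm above the rim). Already holds a ball at the start
- pocket1 (a point): pocket 1 of the hub: a round dark steel cup, 28 mm bore, 36 mm outside, 9 mm deep, rim 59 mm above the bench. The point is where the centre of a seated ball lies, on the cup's axis 62.5 mm above the bench (3.5 mm above the rim). Empty at the start
- pocket2 (a point): pocket 2 of the hub: a round dark steel cup, 28 mm bore, 36 mm outside, 9 mm deep, rim 59 mm above the bench. The point is where the centre of a seated ball lies, on the cup's axis 62.5 mm above the bench (3.5 mm above the rim). Already holds a ball at the start
- pocket3 (a point): pocket 3 of the hub: a round dark steel cup, 28 mm bore, 36 mm outside, 9 mm deep, rim 59 mm above the bench. The point is where the centre of a seated ball lies, on the cup's axis 62.5 mm above the bench (3.5 mm above the rim). Empty at the start
- pocket4 (a point): pocket 4 of the hub: a round dark steel cup, 28 mm bore, 36 mm outside, 9 mm deep, rim 59 mm above the bench. The point is where the centre of a seated ball lies, on the cup's axis 62.5 mm above the bench (3.5 mm above the rim). Empty at the start
- ball0: bright steel ball, 25 mm in diameter; origin at its centre. Loose, resting on one of the five rack posts at the start; to be loaded
- ball1: bright steel ball, 25 mm in diameter; origin at its centre. Loose, resting on one of the five rack posts at the start; to be loaded
- ball2: bright steel ball, 25 mm in diameter; origin at its centre. Loose, resting on one of the five rack posts at the start; to be loaded
- fitted0: bright steel ball, 25 mm in diameter; origin at its centre. Already seated in pocket 0 of the hub
- fitted1: bright steel ball, 25 mm in diameter; origin at its centre. Already seated in pocket 2 of the hub
- brass0: yellow brass ball, 25 mm in diameter, origin at its centre, resting on one of the five rack posts; stays there
- brass1: yellow brass ball, 25 mm in diameter, origin at its centre, resting on one of the five rack posts; stays there
- rack: grey rack fixed to the bench. Origin on the bench under the middle post, z up, y along the row of posts, +x away from the robot, under the shelf. Five black posts (19 mm across, top at 60 mm, 58 mm apart at y = -116 to 116 mm, on a 12 mm thick strip) each carry one ball, centre 70 mm above the bench, in any order. Boxes 50 mm tall from x = 50 mm, end plates at y = -168 and 168 mm
- shelf_edge (a point): middle of the lower front edge of the rack's shelf: 130 mm above the bench, 18 mm beyond the row of balls (rack x). The shelf reaches 142 mm back from there, the edge runs along rack y; blue bins stand on it up to 192 mm. No room for a gripper straight above a ball: lean it back towards rack -x (to the robot), 30 to 45 degrees from vertical
- jar: screw-lid jar of amber glass, 44 mm across, 50 mm tall; origin at the centre of its underside, z up; a bystander
- bottle: slim red bottle with a white cap, 38 mm across, 110 mm tall; origin at the centre of its underside, z up; a bystander
- cone_gauge: copper-coloured stepped turning, 60 mm across, 50 mm tall; origin at the centre of its underside, z up; a bystander
- sprocket: dark toothed sprocket lying flat, 88 mm across, with a 24 mm boss 30 mm tall; origin at the centre of its underside, z up; a bystander

How it is judged (in metres and radians):
At the end, for the whole second after the job is handed in: each of the five pockets has a steel ball whose centre is within 5 mm of the seat point, all steel balls are still, and both brass balls are within 15 mm of where they started (distance between any of ball0, ball1, ball2, fitted0, fitted1 and pocket0 below 0.005 m and distance between any of ball0, ball1, ball2, fitted0, fitted1 and pocket1 below 0.005 m and distance between any of ball0, ball1, ball2, fitted0, fitted1 and pocket2 below 0.005 m and distance between any of ball0, ball1, ball2, fitted0, fitted1 and pocket3 below 0.005 m and distance between any of ball0, ball1, ball2, fitted0, fitted1 and pocket4 below 0.005 m and linear speed of each of ball0, ball1, ball2, fitted0, fitted1 below 0.03 m/s and distance of each of brass0, brass1 from where it was at the start of the episode below 0.015 m); the robot touches nothing.
It fails at once if the jar is knocked over or pushed more than 40 mm (distance of jar from where it was at the start of the episode above 0.04 m or angle between jar's own z axis and vertical above 0.6 rad).
It fails at once if the bottle is knocked over or pushed more than 40 mm (distance of bottle from where it was at the start of the episode above 0.04 m or angle between bottle's own z axis and vertical above 0.6 rad).
It fails at once if the copper turning is knocked over or pushed more than 40 mm (distance of cone_gauge from where it was at the start of the episode above 0.04 m or angle between cone_gauge's own z axis and vertical above 0.6 rad).
It fails at once if the sprocket is knocked over or pushed more than 40 mm (distance of sprocket from where it was at the start of the episode above 0.04 m or angle between sprocket's own z axis and vertical above 0.6 rad).
It also fails if it takes over 72 s, if anything falls off the work surface, if the arm or the gripper's body presses on something with over 40 N, if the wrist force passes 120 N, or if a joint passes its speed limit or range.

### The arm

A 6-joint arm with a two-finger parallel gripper is mounted at the origin on the work surface. World frame = base frame: x ahead of the robot, y to its left, z up, the work surface at z = 0. Lengths are in mm, angles in rad, forces in N, time in s.
With the tool pointing down it reaches from about 350 to 875 mm from the base axis. Payload 4.2 kg.
Tool frame: the origin (TCP) lies on the centre line of the jaws, within the pads' length; the fingertips stand 14 mm ahead of it and the grasp point (between the pads) lies 5 mm behind it (tcp_to_tips is the distance from the TCP to the fingertips, in mm); z points along the fingers, y is the direction in which the jaws open and shut (so a half turn about z gives the same grasp; the last joint's range is limited). The gripper opens to 85 mm and grips with 20 to 120 N. Pads are 22 mm wide; open, the fingers measure 114 mm over their backs; the gripper's body (76 mm by 85 mm) begins 54 mm behind the grasp point. The pads swing forward as they close: fully open they stand 13 mm farther back than shut.
Start: joints at [-1.059, 0.385, 0.008, 0, -1.194, -0.259], TCP at [156.339, -605.109, 245.312] pointing down, gripper open.
Joint ranges: [-3.14, 3.14], [-1.21, 2.06], [-1.07, 1.41], [-3.16, 2.05], [-2.99, -0.16], [-3.1, 3.1]. Speed limits (rad/s): [2.79, 2.79, 3.14, 3.14, 3.14, 3.14].

### API

Orientations are given as a unit quaternion [x, y, z, w].
In Python, from bench import read_state, get_image, job_done, tcp_to_tips gives the robot as it stands. The module is installed in compiled form; this text tells all that it offers.
- The arm moves only by the tool play_rows, never from a script. Its argument "targets" is a list of rows, each an object of numbers: "gripper": the gripper's target within -1 to 1 (shut at 1, half-way at 0, fully open at -1); "tx", "ty", "tz": the shift along the tool's x, y, z scaled (see below); "spin": the turn about the tool's z scaled (see below). A call has 1 to 12 rows; each row is the pose to reach, as a shift and turn from the pose commanded when the call began, along the tool's axes at that moment; what a row does not reach only later rows make up. The controller multiplies each number of a shift by 0.25 m and each number of a turn by pi/4 rad. A row lasts 1/8 s, in which the tool goes at most 62.5 mm and 10.7 degrees, less where a joint would pass 70% of its speed; a pose out of reach is approached as far as the arm can. A call with a number of a shift or a turn outside -1 to 1 is refused whole. A call with a gripper value outside its range is refused whole. The fingers move at their own pace and stop on an object; the grip force is fixed at half the most. Time passes only in rows, so rows that repeat a pose let the fingers close. It gives the time, the measured TCP pose, the force and the opening at its end, in the units of the state.
- read_state(): the state, without advancing time (a new reading comes with each control period).
- get_image(name): name is "scene" or "top" or "wrist"; returns a dict with "frame" (400x640x3 uint8, red, green, blue), "depth" (400x640 float32, mm along the optical axis (not along the pixel's ray), 0 where there is no reading), "mtx" (3x3 intrinsics, pixels), "world_to_cam" (4x4, takes a point from world to camera coordinates). Camera axes: x right, y up, looking along -z (the intrinsics and any distortion apply to the point x, -y, -z); pixel columns grow to the right and rows downward; lengths in mm; the calibration is good to about 2 mm. A picture is of the moment at which its call begins.
- job_done(): hands the job in, once; it reports no verdict.
The state is a dict: "clock": time; "joints": joint angles; "joint_vel": joint speeds; "joint_efforts": joint torques, N m; "position": TCP position; "ee_rot": TCP orientation; "contact_force": force on the tool from outside, world axes, zero at the start; "wrist_torque": the same for the moment, N m; "gripper_width": finger opening in mm.
Only numpy, scipy, OpenCV 4.12 (cv2) and the standard library are available. Lean on these libraries where they do the work, as an engineer would, in place of code of your own. Each camera call takes 0.05 s, during which the arm holds its last target.

## Working session

There is one attempt and no reset: what is moved stays moved. The work goes in short steps, Python scripts to look and compute and a tool call to move; the robot and the scene stay as the last step left them, time stands still between calls to the robot, and variables do not carry over. Pictures are saved under pics/ and viewed, and the job is handed in when it is done.

Besides the shell and the picture viewer there is one more tool, called after "Request:" as name(argument=value, ...), one argument or row to a line, values as JSON. play_rows: Moves the arm, as the interface text tells. Its arguments: {"type":"object","properties":{"targets":{"type":"array","items":{"type":"object","properties":{"gripper":{"type":"number"},"tx":{"type":"number","minimum":-1,"maximum":1},"ty":{"type":"number","minimum":-1,"maximum":1},"tz":{"type":"number","minimum":-1,"maximum":1},"spin":{"type":"number","minimum":-1,"maximum":1}}}}},"required":["targets"]}

```bash
ls; mkdir -p pics
python3 - <<'E'
from bench import *
import cv2,numpy as np
s=read_state();print(s)
print(tcp_to_tips)
for n in ["scene","top","wrist"]:
    d=get_image(n); cv2.imwrite(f"pics/{n}0.png",d["frame"][:,:,::-1]); np.savez(f"{n}0.npz",**d)
    print(n,d["mtx"].round(1).tolist(),d["world_to_cam"].round(3).tolist())
E
```

```text
pics
{'clock': 0.0, 'joints': array([-1.05942783e+00,  3.85563094e-01,  6.62656959e-03, -4.90593993e-04,
       -1.19398903e+00, -2.58611573e-01]), 'joint_vel': array([ 1.87929199e-03, -3.26135932e-04,  5.50510879e-04,  5.48514197e-04,
       -1.37913546e-04,  2.78912206e-05]), 'joint_efforts': array([ 5.19302666e-04, -3.92293489e+01,  1.88402814e+01,  4.18634802e+00,
       -4.72837826e-03,  8.32876253e-06]), 'position': array([ 156.18462683, -604.60322992,  244.21913581]), 'ee_rot': array([-1.25952466e-01,  9.92035680e-01,  1.07230698e-03, -1.88511670e-04]), 'contact_force': array([ 0.29381207, -0.2149362 ,  0.06045318]), 'wrist_torque': array([ 0.03503191,  0.01411882, -0.01205299]), 'gripper_width': 84.81729407144644}
14.0
scene [[460.5, 0.0, 317.3], [0.0, 460.5, 204.6], [0.0, 0.0, 1.0]] [[-0.703, 0.711, 0.016, 414.246], [-0.565, -0.571, 0.596, 184.231], [0.433, 0.409, 0.803, -1339.81], [0.0, 0.0, 0.0, 1.0]]
top [[452.0, 0.0, 320.5], [0.0, 452.0, 198.0], [0.0, 0.0, 1.0]] [[0.027, -0.999, -0.02, -68.911], [0.997, 0.025, 0.075, -535.374], [-0.074, -0.022, 0.997, -1073.474], [0.0, 0.0, 0.0, 1.0]]
wrist [[300.4, 0.0, 322.1], [0.0, 300.4, 197.9], [0.0, 0.0, 1.0]] [[-0.251, 0.968, 0.003, 624.325], [-0.928, -0.24, -0.285, 36.359], [-0.275, -0.074, 0.959, -379.642], [0.0, 0.0, 0.0, 1.0]]
```

View pics/scene0.png

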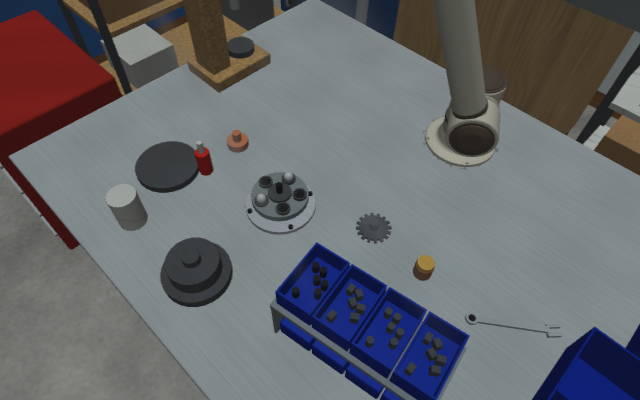

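View pics/top0.png

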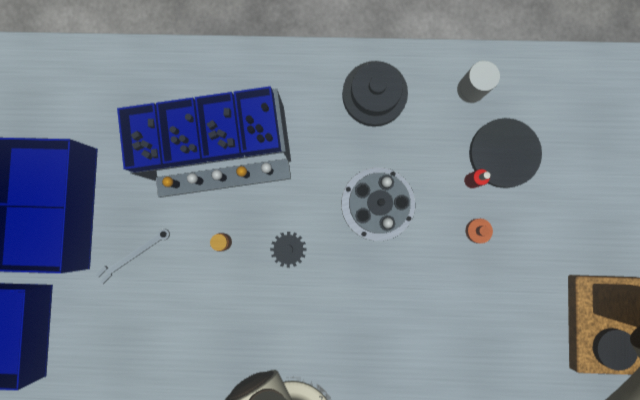

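View pics/wrist0.png

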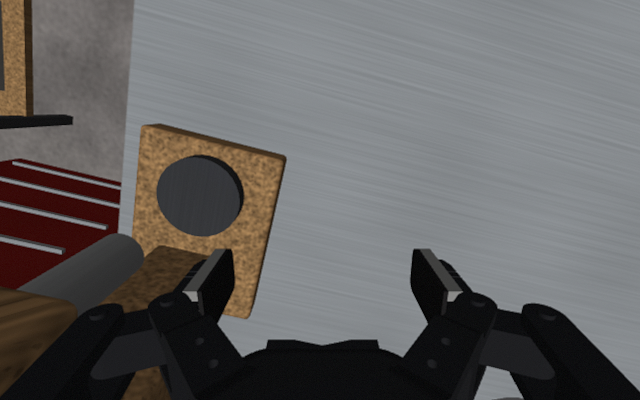

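```bash
cat > h.py <<'E'
import numpy as np,cv2
def load(n):
    d=np.load(n+".npz");return {k:d[k] for k in d.files}
def pt(d,u,v,z=None):
    K=d["mtx"];T=d["world_to_cam"];R=T[:3,:3];t=T[:3,3]
    r=np.array([(u-K[0,2])/K[0,0],-(v-K[1,2])/K[1,1],-1.])
    C=-R.T@t;w=R.T@r
    if z is None: s=d["depth"][int(round(v)),int(round(u))]
    else: s=(z-C[2])/w[2]
    return C+s*w
def proj(d,p):
    K=d["mtx"];q=d["world_to_cam"]@np.append(p,1);return np.array([K[0,0]*q[0]/-q[2]+K[0,2],-K[1,1]*q[1]/-q[2]+K[1,2]])
E
python3 - <<'E'
from h import *
for n in ["top0"]:
    d=load(n)
    for nm,u,v in [("b",168,182),("s",192,178),("s",217,174),("b",242,171),("s",266,168),("stud",380,202),("p",387,182),("p",402,202),("p",388,223),("p",363,215),("p",362,190),("shelf",225,165),("binfl",215,100),("strip",225,185),("jar",220,242),("spr",289,249),("cone",480,231),("bottle",482,177),("cork",640-20,290),("corkdisc",612,350),("post",632,385),("blk",375,93),("disc",506,153),("cyl",484,76),("bins left",40,170),("table",330,250)]:
        print(nm,pt(d,u,v).round(1))
    big=cv2.resize(d["frame"][80:280,110:430,::-1],None,fx=2.5,fy=2.5,interpolation=cv2.INTER_CUBIC);cv2.imwrite("pics/topc.png",big)
    big=cv2.resize(d["frame"][250:400,500:640,::-1],None,fx=4,fy=4,interpolation=cv2.INTER_CUBIC);cv2.imwrite("pics/topd.png",big)
E
```

```text
b [560.5 295.8  81.3]
s [571.6 242.   77.1]
s [581.9 183.6  80. ]
b [590.4 126.2  79.3]
s [598.2  70.5  83. ]
stud [ 526.6 -191.4   84.2]
p [ 574.1 -208.3   70. ]
p [ 530.3 -246.8   48.6]
p [ 479.7 -211.4   75.3]
p [ 497.5 -156.1   49.4]
p [ 556.2 -152.6   49.1]
shelf [615.  185.4  -1.7]
binfl [731.5 174.  162.2]
strip [563.5 179.6  13.8]
jar [425.4 177.4  48.9]
spr [412.8  16.6  28.7]
cone [ 467.4 -427.6   50.5]
bottle [ 587.1 -415.7   99.9]
cork [ 351.5 -686.5  143.6]
corkdisc [ 209.3 -717.6   61.4]
post [ 287.9 -434.6  562. ]
blk [ 780.1 -176.2   79. ]
disc [ 655.8 -496.7   28.3]
cyl [ 818.3 -420.6   98.9]
bins left [590.4 645.8   5.8]
table [411.9 -81.1  -1.1]
```

View pics/topc.png

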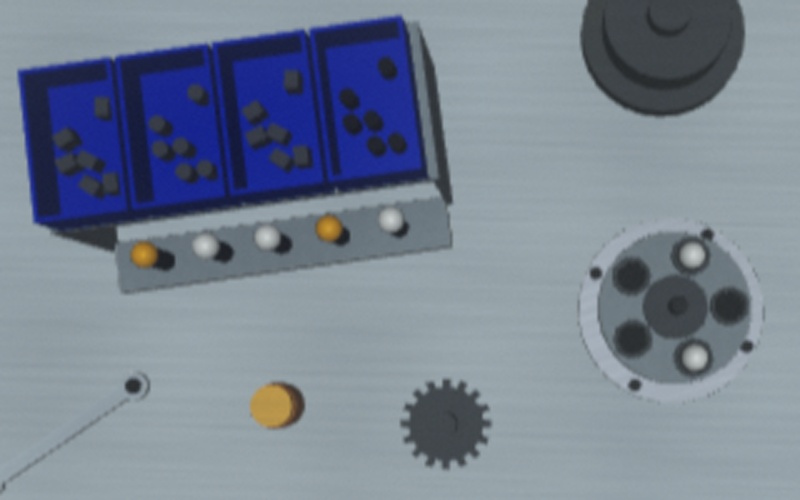

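View pics/topd.png

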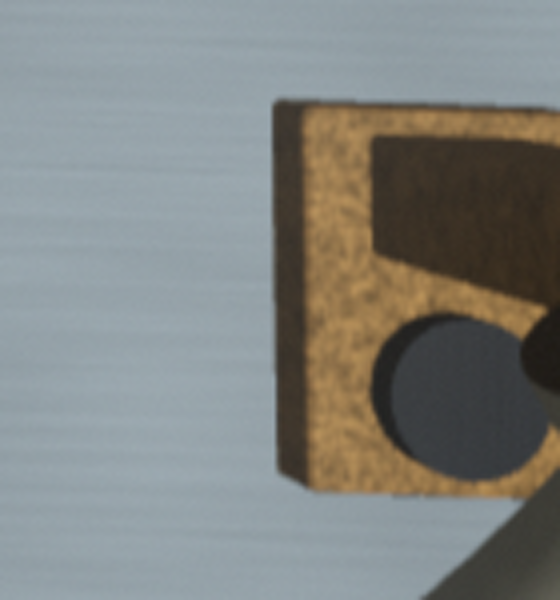

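```bash
cat >> h.py <<'E'
from scipy.spatial.transform import Rotation as Ro
def st():
    from bench import read_state
    s=read_state();p=s["position"];R=Ro.from_quat(s["ee_rot"]).as_matrix()
    print("t",round(s["clock"],2),"p",p.round(1),"x",R[:,0].round(3),"y",R[:,1].round(3),"z",R[:,2].round(3),"j",s["joints"].round(3),"w",round(s["gripper_width"],1),"F",s["contact_force"].round(1))
    return p,R
def go(*targets,spin=None):
    p,R=st()
    for t in targets: print(t,"->",(R.T@(np.array(t)-p)/250).round(3))
    # yaw of tool y
    a=np.degrees(np.arctan2(-R[0,1],R[1,1]));print("yaw y",a)
E
python3 -c "
from h import *
go((380,-430,300),(560,-200,330),(700,118,330))"
```

```text
t 0.15 p [ 156.2 -604.7  244.5] x [-0.968 -0.25   0.   ] y [-0.25   0.968  0.002] z [-0.001  0.002 -1.   ] j [-1.059  0.385  0.007 -0.    -1.194 -0.259] w 85.5 F [ 0.7 -0.3  0.2]
(380, -430, 300) -> [-1.041  0.453 -0.221]
(560, -200, 330) -> [-1.968  1.164 -0.34 ]
(700, 118, 330) -> [-2.829  2.256 -0.339]
yaw y 14.47644463546835
```

Request:
play_rows(
  targets=[
    {"tx": -0.2, "ty": 0.09, "tz": -0.05, "gripper": -1},
    {"tx": -0.4, "ty": 0.18, "tz": -0.1, "gripper": -1},
    {"tx": -0.6, "ty": 0.27, "tz": -0.16, "gripper": -1},
    {"tx": -0.8, "ty": 0.36, "tz": -0.22, "gripper": -1},
    {"tx": -1, "ty": 0.45, "tz": -0.3, "gripper": -1},
    {"tx": -1, "ty": 0.65, "tz": -0.35, "gripper": -1},
    {"tx": -1, "ty": 0.85, "tz": -0.35, "gripper": -1},
    {"tx": -1, "ty": 1, "tz": -0.35, "gripper": -1},
  ],
)

```text
invalid input
```

Request:
play_rows(
  targets=[
    {"tx": -0.2, "ty": 0.09, "tz": -0.05, "spin": 0, "gripper": -1},
    {"tx": -0.4, "ty": 0.18, "tz": -0.1, "spin": 0, "gripper": -1},
    {"tx": -0.6, "ty": 0.27, "tz": -0.16, "spin": 0, "gripper": -1},
    {"tx": -0.8, "ty": 0.36, "tz": -0.22, "spin": 0, "gripper": -1},
    {"tx": -1, "ty": 0.45, "tz": -0.3, "spin": 0, "gripper": -1},
    {"tx": -1, "ty": 0.65, "tz": -0.35, "spin": 0, "gripper": -1},
    {"tx": -1, "ty": 0.85, "tz": -0.35, "spin": 0, "gripper": -1},
    {"tx": -1, "ty": 1, "tz": -0.35, "spin": 0, "gripper": -1},
  ],
)

```text
clock: 1.15
position: [335.2, -298.8, 332.8]
ee_rot: [-0.126, 0.992, 0.0, 0.0]
contact_force: [0.0, 0.0, 1.0]
gripper_width: 85.3
```

```bash
python3 -c "
from h import *
go((560,-200,330),(700,118,330))"
```

```text
t 1.15 p [ 335.2 -298.8  332.8] x [-0.968 -0.251 -0.   ] y [-0.251  0.968  0.   ] z [ 0.  0. -1.] j [-0.364  0.022 -0.239 -0.    -1.31  -0.953] w 85.3 F [0. 0. 1.]
(560, -200, 330) -> [-0.97   0.157  0.011]
(700, 118, 330) -> [-1.831  1.248  0.012]
yaw y 14.525362754390914
```

Request:
play_rows(
  targets=[
    {"tx": -0.17, "ty": 0.17, "tz": 0, "spin": 0.02, "gripper": -1},
    {"tx": -0.33, "ty": 0.33, "tz": 0, "spin": 0.04, "gripper": -1},
    {"tx": -0.5, "ty": 0.5, "tz": 0, "spin": 0.06, "gripper": -1},
    {"tx": -0.67, "ty": 0.67, "tz": 0, "spin": 0.08, "gripper": -1},
    {"tx": -0.84, "ty": 0.84, "tz": 0, "spin": 0.1, "gripper": -1},
    {"tx": -1, "ty": 1, "tz": 0, "spin": 0.11, "gripper": -1},
    {"tx": -1, "ty": 1, "tz": 0, "spin": 0.11, "gripper": -1},
  ],
)

```text
clock: 2.02
position: [516.6, 7.0, 331.5]
ee_rot: [-0.085, 0.996, -0.0, -0.001]
contact_force: [-0.1, 0.1, -1.3]
gripper_width: 85.3
```

```bash
python3 -c "
from h import *
go((740,125,330))
from bench import *
d=get_image('wrist'); cv2.imwrite('pics/w1.png',d['frame'][:,:,::-1])"
```

```text
t 2.02 p [516.6   7.  331.5] x [-0.985 -0.17   0.002] y [-0.17   0.985  0.   ] z [-0.002 -0.    -1.   ] j [ 0.328  0.148 -0.102 -0.    -1.323 -1.728] w 85.3 F [-0.1  0.1 -1.3]
(740, 125, 330) -> [-0.961  0.314  0.004]
yaw y 9.770490225762288
```

View pics/w1.png

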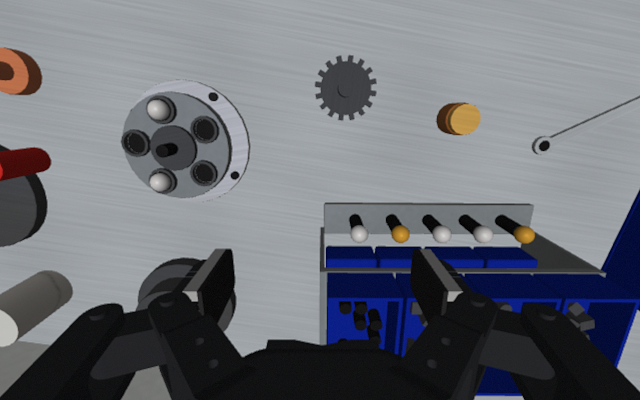

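Request:
play_rows(
  targets=[
    {"tx": -0.2, "ty": 0.07, "tz": 0, "spin": 0, "gripper": -1},
    {"tx": -0.4, "ty": 0.14, "tz": 0, "spin": 0, "gripper": -1},
    {"tx": -0.6, "ty": 0.21, "tz": 0, "spin": 0, "gripper": -1},
    {"tx": -0.8, "ty": 0.28, "tz": 0, "spin": 0, "gripper": -1},
    {"tx": -1, "ty": 0.32, "tz": 0, "spin": 0, "gripper": -1},
    {"tx": -1, "ty": 0.32, "tz": 0, "spin": 0, "gripper": -1},
  ],
)

```text
clock: 2.82
position: [750.5, 124.4, 326.6]
ee_rot: [-0.083, 0.997, -0.001, -0.004]
contact_force: [0.7, -0.3, -0.4]
gripper_width: 85.6
```

```bash
python3 -c "
from h import *
st()"
```

```text
t 2.83 p [750.5 124.4 326.6] x [-0.986 -0.165  0.008] y [-0.165  0.986 -0.   ] z [-0.007 -0.002 -1.   ] j [ 3.750e-01  6.120e-01  5.820e-01 -1.000e-03 -1.548e+00 -1.781e+00] w 85.6 F [ 0.7 -0.3 -0.4]
```

Now test what the controller does past the reach limit, in steps.

Request:
play_rows(
  targets=[
    {"tx": -0.2, "ty": 0, "tz": 0, "spin": 0, "gripper": -1},
    {"tx": -0.4, "ty": 0, "tz": 0, "spin": 0, "gripper": -1},
    {"tx": -0.6, "ty": 0, "tz": 0, "spin": 0, "gripper": -1},
    {"tx": -0.8, "ty": 0, "tz": 0, "spin": 0, "gripper": -1},
    {"tx": -0.8, "ty": 0, "tz": 0, "spin": 0, "gripper": -1},
  ],
)

```text
clock: 3.45
position: [897.1, 148.1, 303.4]
ee_rot: [-0.083, 0.996, -0.0, 0.016]
contact_force: [-0.5, -0.1, -0.5]
gripper_width: 85.2
```

```bash
python3 -c "
from h import *
st()"
```

```text
t 3.45 p [897.1 148.1 303.4] x [-0.986 -0.165 -0.031] y [-0.164  0.986 -0.003] z [ 0.031  0.002 -1.   ] j [ 0.343  1.051  1.401  0.009 -1.891 -1.746] w 85.2 F [-0.5 -0.1 -0.5]
```

Request:
play_rows(
  targets=[
    {"tx": -0.3, "ty": 0, "tz": 0, "spin": 0, "gripper": -1},
    {"tx": -0.6, "ty": 0, "tz": 0, "spin": 0, "gripper": -1},
    {"tx": -0.9, "ty": 0, "tz": 0, "spin": 0, "gripper": -1},
    {"tx": -0.9, "ty": 0, "tz": 0, "spin": 0, "gripper": -1},
    {"tx": -0.9, "ty": 0, "tz": 0, "spin": 0, "gripper": -1},
  ],
)

```text
clock: 4.08
position: [934.4, 155.8, 254.0]
ee_rot: [-0.083, 0.996, 0.001, 0.043]
contact_force: [-0.8, 0.2, 0.7]
gripper_width: 85.0
```

```bash
python3 -c "
from h import *
st()"
```

```text
t 4.08 p [934.4 155.8 254. ] x [-0.983 -0.165 -0.086] y [-0.165  0.986 -0.005] z [ 0.086  0.009 -0.996] j [ 0.341  1.112  1.406  0.02  -1.782 -1.74 ] w 85.0 F [-0.8  0.2  0.7]
```

Request:
play_rows(
  targets=[
    {"tx": 0, "ty": 0, "tz": -0.2, "spin": 0, "gripper": -1},
    {"tx": 0.2, "ty": 0, "tz": -0.4, "spin": 0, "gripper": -1},
    {"tx": 0.4, "ty": 0, "tz": -0.4, "spin": 0, "gripper": -1},
    {"tx": 0.4, "ty": 0, "tz": -0.4, "spin": 0, "gripper": -1},
  ],
)

```text
clock: 4.58
position: [824.7, 137.6, 348.2]
ee_rot: [-0.083, 0.996, 0.001, 0.044]
contact_force: [0.5, 0.5, -0.1]
gripper_width: 85.4
```

```bash
python3 -c "
from h import *
st()"
```

```text
t 4.58 p [824.7 137.6 348.2] x [-0.982 -0.166 -0.087] y [-0.166  0.986 -0.005] z [ 0.087  0.009 -0.996] j [ 0.365  0.729  0.837  0.022 -1.594 -1.768] w 85.4 F [ 0.5  0.5 -0.1]
```

Request:
play_rows(
  targets=[
    {"tx": -0.5, "ty": 0, "tz": -0.3, "spin": 0, "gripper": -1},
    {"tx": -1, "ty": 0, "tz": -0.6, "spin": 0, "gripper": -1},
    {"tx": -1, "ty": 0, "tz": -0.8, "spin": 0, "gripper": -1},
    {"tx": -1, "ty": 0, "tz": -0.8, "spin": 0, "gripper": -1},
    {"tx": -1, "ty": 0, "tz": -0.8, "spin": 0, "gripper": -1},
  ],
)

```text
clock: 5.2
position: [863.7, 145.3, 420.9]
ee_rot: [-0.083, 0.994, 0.002, 0.068]
contact_force: [0.4, -0.9, 0.4]
gripper_width: 85.3
```

```bash
python3 -c "
from h import *
st()"
```

```text
t 5.2 p [863.7 145.3 420.9] x [-0.977 -0.164 -0.136] y [-0.165  0.986 -0.007] z [ 0.136  0.015 -0.991] j [ 0.361  0.924  1.408  0.036 -1.921 -1.751] w 85.3 F [ 0.4 -0.9  0.4]
```

Request:
play_rows(
  targets=[
    {"tx": -1, "ty": 0, "tz": -0.6, "spin": 0, "gripper": -1},
    {"tx": -1, "ty": 0, "tz": -0.8, "spin": 0, "gripper": -1},
    {"tx": -1, "ty": 0, "tz": -0.8, "spin": 0, "gripper": -1},
    {"tx": -1, "ty": 0, "tz": -0.8, "spin": 0, "gripper": -1},
  ],
)

```text
clock: 5.7
position: [854.8, 144.9, 452.2]
ee_rot: [-0.083, 0.993, 0.002, 0.088]
contact_force: [-0.3, -0.3, -0.2]
gripper_width: 85.1
```

```bash
python3 -c "
from h import *
st()"
```

```text
t 5.7 p [854.8 144.9 452.2] x [-0.971 -0.164 -0.175] y [-0.165  0.986 -0.011] z [ 0.174  0.019 -0.985] j [ 0.368  0.89   1.407  0.048 -1.918 -1.752] w 85.1 F [-0.3 -0.3 -0.2]
```

Request:
play_rows(
  targets=[
    {"tx": -1, "ty": 0, "tz": -0.5, "spin": 0, "gripper": -1},
    {"tx": -1, "ty": 0, "tz": -0.5, "spin": 0, "gripper": -1},
  ],
)

```text
clock: 5.95
position: [863.3, 146.8, 460.0]
ee_rot: [-0.083, 0.991, 0.002, 0.11]
contact_force: [-0.4, 0.8, -0.9]
gripper_width: 85.6
```

```bash
python3 -c "
from h import *
st()"
```

```text
t 5.95 p [863.3 146.8 460. ] x [-0.962 -0.163 -0.218] y [-0.164  0.986 -0.014] z [ 0.217  0.023 -0.976] j [ 0.371  0.885  1.407  0.06  -1.879 -1.75 ] w 85.6 F [-0.4  0.8 -0.9]
```

Request:
play_rows(
  targets=[
    {"tx": -1, "ty": 0, "tz": -0.3, "spin": 0, "gripper": -1},
    {"tx": -1, "ty": 0, "tz": -0.3, "spin": 0, "gripper": -1},
  ],
)

```text
clock: 6.2
position: [879.4, 150.0, 456.8]
ee_rot: [-0.082, 0.988, 0.003, 0.131]
contact_force: [0.2, 0.6, 0.1]
gripper_width: 85.3
```

```bash
python3 -c "
from h import *
st()"
```

```text
t 6.2 p [879.4 150.  456.8] x [-0.952 -0.162 -0.26 ] y [-0.164  0.986 -0.016] z [ 0.259  0.027 -0.966] j [ 0.371  0.894  1.406  0.071 -1.828 -1.748] w 85.3 F [0.2 0.6 0.1]
```

Request:
play_rows(
  targets=[
    {"tx": -1, "ty": 0, "tz": -0.3, "spin": 0, "gripper": -1},
  ],
)

```text
clock: 6.32
position: [890.1, 152.0, 459.0]
ee_rot: [-0.082, 0.985, 0.003, 0.15]
contact_force: [0.6, 0.5, -0.1]
gripper_width: 85.5
```

Request:
play_rows(
  targets=[
    {"tx": -1, "ty": 0, "tz": -0.3, "spin": 0, "gripper": -1},
  ],
)

```text
clock: 6.45
position: [899.4, 153.9, 464.5]
ee_rot: [-0.082, 0.982, 0.003, 0.17]
contact_force: [0.5, -0.4, -0.5]
gripper_width: 85.7
```

Request:
play_rows(
  targets=[
    {"tx": -1, "ty": 0, "tz": -0.3, "spin": 0, "gripper": -1},
  ],
)

```text
clock: 6.58
position: [907.6, 155.7, 472.2]
ee_rot: [-0.082, 0.978, 0.004, 0.189]
contact_force: [-1.2, 0.2, -0.0]
gripper_width: 85.2
```

```bash
python3 -c "
from h import *
st()"
```

```text
t 6.58 p [907.6 155.7 472.2] x [-0.915 -0.158 -0.371] y [-0.161  0.987 -0.023] z [ 0.37   0.039 -0.928] j [ 0.375  0.893  1.406  0.101 -1.714 -1.746] w 85.2 F [-1.2  0.2 -0. ]
```

Request:
play_rows(
  targets=[
    {"tx": -1, "ty": 0, "tz": -0.2, "spin": 0, "gripper": -1},
  ],
)

```text
clock: 6.7
position: [917.5, 157.7, 478.3]
ee_rot: [-0.081, 0.974, 0.005, 0.21]
contact_force: [0.9, 0.5, 0.7]
gripper_width: 85.5
```

Request:
play_rows(
  targets=[
    {"tx": -1, "ty": 0, "tz": -0.2, "spin": 0, "gripper": -1},
  ],
)

```text
clock: 6.82
position: [926.6, 159.7, 484.0]
ee_rot: [-0.081, 0.97, 0.005, 0.229]
contact_force: [0.5, 0.5, -0.5]
gripper_width: 85.6
```

Request:
play_rows(
  targets=[
    {"tx": -1, "ty": 0, "tz": -0.2, "spin": 0, "gripper": -1},
  ],
)

```text
clock: 6.95
position: [934.3, 161.5, 492.5]
ee_rot: [-0.081, 0.965, 0.006, 0.248]
contact_force: [0.2, 0.2, 0.3]
gripper_width: 85.4
```

Request:
play_rows(
  targets=[
    {"tx": -1, "ty": 0, "tz": -0.2, "spin": 0, "gripper": -1},
  ],
)

```text
clock: 7.08
position: [940.7, 163.2, 503.2]
ee_rot: [-0.08, 0.96, 0.006, 0.268]
contact_force: [-0.7, -1.3, 0.1]
gripper_width: 85.4
```

Request:
play_rows(
  targets=[
    {"tx": -1, "ty": 0, "tz": -0.2, "spin": 0, "gripper": -1},
  ],
)

```text
clock: 7.2
position: [945.8, 164.6, 515.6]
ee_rot: [-0.08, 0.955, 0.007, 0.287]
contact_force: [0.1, -0.1, -0.5]
gripper_width: 85.8
```

```bash
python3 -c "
from h import *
st()"
```

```text
t 7.2 p [945.8 164.6 515.6] x [-0.822 -0.148 -0.549] y [-0.156  0.987 -0.033] z [ 0.547  0.058 -0.835] j [ 0.383  0.881  1.407  0.151 -1.532 -1.749] w 85.8 F [ 0.1 -0.1 -0.5]
```

```bash
cat > m.py <<'E'
from h import *
from scipy.optimize import least_squares
def cloud(d):
    K=d["mtx"];T=d["world_to_cam"];R=T[:3,:3];t=T[:3,3]
    v,u=np.mgrid[0:400,0:640];D=d["depth"]
    r=np.stack([(u-K[0,2])/K[0,0]*D,-(v-K[1,2])/K[1,1]*D,-D],-1)
    return (r-t)@R, D>0
d=load("top0");P,ok=cloud(d)
def sph(c0,r=12.5):
    c=np.array(c0,float)
    m=ok&(np.hypot(P[...,0]-c[0],P[...,1]-c[1])<16)&(P[...,2]>66)&(P[...,2]<90)
    q=P[m]
    f=lambda c:np.linalg.norm(q-c,axis=1)-r
    s=least_squares(f,c,loss="soft_l1")
    return s.x,m.sum(),np.abs(s.fun).mean(), q[:,:2].mean(0)
if __name__=="__main__":
    B=[]
    for u,v in [(168,182),(192,178),(217,174),(242,171),(266,168)]:
        p=pt(d,u,v,75);x,n,e,mm=sph([p[0],p[1],70]);B.append(x);print("ball",x.round(1),n,e.round(1),mm.round(1),"ray70",pt(d,u,v,70).round(1)[:2])
    B=np.array(B)
    k=np.array([116,58,0,-58,-116.])
    f=lambda a:np.concatenate([a[0]-k*np.sin(a[2])-B[:,0],a[1]+k*np.cos(a[2])-B[:,1]])
    s=least_squares(f,[580,183,.16]);print("rack",s.x.round(3),s.fun.round(1))
    for u,v in [(387,182),(388,223)]:
        p=pt(d,u,v,68);x,n,e,mm=sph([p[0],p[1],62.5]);print("fit",x.round(1),n,e,mm.round(1))
E
python3 m.py
```

```text
ball [562.4 301.9  68.9] 93 1.2 [561.5 299.3] ray70 [561.7 299.9]
ball [571.9 244.3  69.1] 92 1.1 [570.8 242. ] ray70 [572.4 244.2]
ball [581.5 187.6  69.1] 89 1.1 [580.5 185.3] ray70 [583.2 186.1]
ball [590.2 130.1  68.9] 90 0.9 [589.8 128.7] ray70 [591.6 128.1]
ball [600.3  73.2  68.9] 93 1.0 [599.3  71.7] ray70 [600.   72.4]
rack [5.81255e+02 1.87437e+02 1.63000e-01] [-0.  -0.1 -0.2  0.5 -0.2 -0.   0.4 -0.2  0.1 -0.3]
fit [ 575.1 -207.6   61.9] 72 1.2686035879674746 [ 574.2 -207.1]
fit [ 479.9 -211.5   62.2] 79 0.9540285334233727 [ 480.1 -210.5]
```

```bash
cat >> h.py <<'E'
B={"A":(600.3,73.2,70),"B":(581.5,187.6,70),"C":(571.9,244.3,70)}
Hc={"P1":(528.9,-244.1,62.5),"P3":(554.6,-152.5,62.5),"P4":(495.9,-154.9,62.5)}
def pre(c,back,off=3):
    import bench
    R=Ro.from_quat(bench.read_state()["ee_rot"]).as_matrix()
    return tuple((np.array(c)-R[:,2]*(off+back)).round(1))
E
python3 -c "
from h import *
p=pre(B['A'],130)
print(p);go((700,110,480),(p[0],p[1],400),p)"
```

```text
(np.float64(527.5), np.float64(65.4), np.float64(181.0))
t 7.2 p [945.8 164.6 515.6] x [-0.822 -0.148 -0.549] y [-0.156  0.987 -0.033] z [ 0.547  0.058 -0.835] j [ 0.383  0.881  1.407  0.151 -1.532 -1.749] w 85.8 F [ 0.1 -0.1 -0.5]
(700, 110, 480) -> [ 0.919 -0.058 -0.432]
(np.float64(527.5), np.float64(65.4), 400) -> [ 1.689 -0.115 -0.553]
(np.float64(527.5), np.float64(65.4), np.float64(181.0)) -> [ 2.17  -0.086  0.178]
yaw y 8.973634156438397
```

Request:
play_rows(
  targets=[
    {"tx": 0.2, "ty": -0.01, "tz": -0.1, "spin": 0, "gripper": -1},
    {"tx": 0.4, "ty": -0.03, "tz": -0.2, "spin": 0, "gripper": -0.5},
    {"tx": 0.6, "ty": -0.04, "tz": -0.3, "spin": 0, "gripper": 0},
    {"tx": 0.8, "ty": -0.05, "tz": -0.4, "spin": 0, "gripper": 0},
    {"tx": 1, "ty": -0.06, "tz": -0.47, "spin": 0, "gripper": 0},
    {"tx": 1, "ty": -0.06, "tz": -0.47, "spin": 0, "gripper": 0},
  ],
)

```text
clock: 7.95
position: [674.6, 104.6, 478.5]
ee_rot: [-0.08, 0.954, 0.007, 0.288]
contact_force: [0.4, 0.7, 1.5]
gripper_width: 42.7
```

```bash
python3 -c "
from h import *
p=pre(B['A'],130)
print(p);go((p[0],p[1],400),p)"
```

```text
(np.float64(527.4), np.float64(65.3), np.float64(181.0))
t 7.95 p [674.6 104.6 478.5] x [-0.822 -0.148 -0.55 ] y [-0.156  0.987 -0.032] z [ 0.548  0.06  -0.834] j [ 0.466  0.141  0.039  0.244 -0.929 -1.963] w 42.7 F [0.4 0.7 1.5]
(np.float64(527.4), np.float64(65.3), 400) -> [ 0.68  -0.053 -0.07 ]
(np.float64(527.4), np.float64(65.3), np.float64(181.0)) -> [ 1.162 -0.025  0.661]
yaw y 9.008140192427991
```

Request:
play_rows(
  targets=[
    {"tx": 0.22, "ty": -0.01, "tz": 0, "spin": 0, "gripper": 0},
    {"tx": 0.44, "ty": -0.02, "tz": 0.06, "spin": 0, "gripper": 0},
    {"tx": 0.64, "ty": -0.02, "tz": 0.16, "spin": 0, "gripper": 0},
    {"tx": 0.82, "ty": -0.03, "tz": 0.28, "spin": 0, "gripper": 0},
    {"tx": 1, "ty": -0.03, "tz": 0.4, "spin": 0, "gripper": 0},
    {"tx": 1, "ty": -0.03, "tz": 0.45, "spin": 0, "gripper": 0},
    {"tx": 1, "ty": -0.03, "tz": 0.45, "spin": 0, "gripper": 0},
  ],
)

```text
clock: 8.82
position: [534.2, 67.3, 245.9]
ee_rot: [-0.08, 0.955, 0.006, 0.286]
contact_force: [0.0, -0.2, 0.4]
gripper_width: 43.0
```

```bash
python3 -c "
from h import *
p=pre(B['A'],130);p2=pre(B['A'],80)
print(p);go(p,p2)
from bench import *
d=get_image('wrist'); np.savez('w2.npz',**d);cv2.imwrite('pics/w2.png',d['frame'][:,:,::-1])"
```

```text
(np.float64(527.8), np.float64(65.5), np.float64(181.2))
t 8.82 p [534.2  67.3 245.9] x [-0.824 -0.149 -0.547] y [-0.156  0.987 -0.033] z [ 0.545  0.058 -0.836] j [ 0.415  0.005 -0.857  0.842 -0.225 -2.6  ] w 43.0 F [ 0.  -0.2  0.4]
(np.float64(527.8), np.float64(65.5), np.float64(181.2)) -> [0.164 0.006 0.202]
(np.float64(555.1), np.float64(68.4), np.float64(139.4)) -> [0.164 0.006 0.402]
yaw y 8.995587066424939
```

View pics/w2.png

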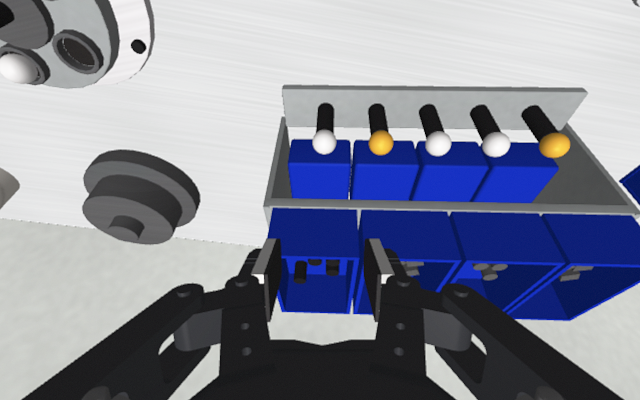

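```bash
cat > fit.py <<'E'
from h import *
from scipy.optimize import least_squares
S=[(.385,.007,0,156.2,-604.6,244.5),(.022,-.239,0,335.2,-298.8,332.8),(.148,-.102,0,516.6,7,331.5),(.612,.582,-.007,750.5,124.4,326.6),(1.051,1.401,.031,897.1,148.1,303.4),(1.112,1.406,.086,934.4,155.8,254.),(.729,.837,.087,824.7,137.6,348.2),(.924,1.408,.136,863.7,145.3,420.9),(.893,1.406,.379,907.6,155.7,472.2),(.881,1.407,.583,945.8,164.6,515.6)]
def fk(a,j2,j3,th):
    h,L1,L2,e,Lt,r0=a;f=np.pi/2-j2+j3
    fx,fz=np.sin(f),-np.cos(f)   # forearm dir
    ux,uz=np.cos(f),np.sin(f)    # perpendicular up
    return r0+L1*np.sin(j2)+L2*fx+e*ux+Lt*np.sin(th), h+L1*np.cos(j2)+L2*fz+e*uz-Lt*np.cos(th)
def res(a):
    o=[]
    for j2,j3,th,x,y,z in S:
        r,zz=fk(a,j2,j3,th);o+= [r-np.sqrt(x*x+y*y-160**2),zz-z]
    return o
s=least_squares(res,[300,300,350,0,250,0]);a=s.x
if __name__=="__main__":
    print(a.round(1),np.round(s.fun,1))
    for nm,(x,y,z) in list(B.items())+list(Hc.items()):
        for th in (25,28,30,33.3):
            t=np.radians(th)
            for back in (3,40,80):
                zz=z+(10 if nm[0]=='P' else 0)
                X=x-back*np.sin(t)*.985;Y=y-back*np.sin(t)*.16;Z=zz+back*np.cos(t)
                r=np.sqrt(X*X+Y*Y-160**2)
                q=least_squares(lambda q:np.array(fk(a,q[0],q[1],t))-[r,Z],[.3,-.3]).x
                print(nm,th,back,"j2 %.2f j3 %.2f j5 %.2f"%(q[0],q[1],-(np.pi/2-q[0]+q[1]-t)))
E
python3 fit.py
```

```text
[143.2 575.7 443.4  10.6 282.1 -27.1] [ 1.5 -3.7 -2.9 -0.4 -1.2 -0.5  1.5  3.  -0.8  5.8  0.9  1.7 -0.   1.6
 -3.   5.4  0.  -3.2  3.9 -9.8]
A 25 3 j2 0.38 j3 -0.54 j5 -0.21
A 25 40 j2 0.31 j3 -0.55 j5 -0.27
A 25 80 j2 0.23 j3 -0.55 j5 -0.35
A 28 3 j2 0.38 j3 -0.58 j5 -0.12
A 28 40 j2 0.30 j3 -0.59 j5 -0.19
A 28 80 j2 0.22 j3 -0.59 j5 -0.27
A 30 3 j2 0.38 j3 -0.60 j5 -0.07
A 30 40 j2 0.30 j3 -0.62 j5 -0.13
A 30 80 j2 0.21 j3 -0.62 j5 -0.21
A 33.3 3 j2 0.37 j3 -0.64 j5 0.02
A 33.3 40 j2 0.29 j3 -0.66 j5 -0.04
A 33.3 80 j2 0.21 j3 -0.67 j5 -0.11
B 25 3 j2 0.39 j3 -0.53 j5 -0.21
B 25 40 j2 0.32 j3 -0.53 j5 -0.28
B 25 80 j2 0.24 j3 -0.53 j5 -0.36
B 28 3 j2 0.39 j3 -0.57 j5 -0.13
B 28 40 j2 0.31 j3 -0.57 j5 -0.20
B 28 80 j2 0.23 j3 -0.58 j5 -0.27
B 30 3 j2 0.38 j3 -0.59 j5 -0.08
B 30 40 j2 0.31 j3 -0.60 j5 -0.14
B 30 80 j2 0.22 j3 -0.61 j5 -0.21
B 33.3 3 j2 0.38 j3 -0.63 j5 0.02
B 33.3 40 j2 0.30 j3 -0.64 j5 -0.04
B 33.3 80 j2 0.22 j3 -0.66 j5 -0.12
C 25 3 j2 0.41 j3 -0.50 j5 -0.22
C 25 40 j2 0.34 j3 -0.51 j5 -0.29
C 25 80 j2 0.26 j3 -0.51 j5 -0.36
C 28 3 j2 0.40 j3 -0.54 j5 -0.14
C 28 40
[... 828 characters left out ...]
3 28 40 j2 0.26 j3 -0.65 j5 -0.18
P3 28 80 j2 0.18 j3 -0.64 j5 -0.26
P3 30 3 j2 0.33 j3 -0.67 j5 -0.05
P3 30 40 j2 0.26 j3 -0.67 j5 -0.12
P3 30 80 j2 0.17 j3 -0.67 j5 -0.20
P3 33.3 3 j2 0.33 j3 -0.70 j5 0.05
P3 33.3 40 j2 0.25 j3 -0.72 j5 -0.02
P3 33.3 80 j2 0.16 j3 -0.72 j5 -0.11
P4 25 3 j2 0.27 j3 -0.73 j5 -0.13
P4 25 40 j2 0.19 j3 -0.73 j5 -0.22
P4 25 80 j2 0.10 j3 -0.71 j5 -0.32
P4 28 3 j2 0.26 j3 -0.77 j5 -0.05
P4 28 40 j2 0.18 j3 -0.76 j5 -0.14
P4 28 80 j2 0.09 j3 -0.75 j5 -0.24
P4 30 3 j2 0.26 j3 -0.79 j5 0.00
P4 30 40 j2 0.18 j3 -0.79 j5 -0.08
P4 30 80 j2 0.08 j3 -0.78 j5 -0.18
P4 33.3 3 j2 0.26 j3 -0.83 j5 0.10
P4 33.3 40 j2 0.17 j3 -0.83 j5 0.02
P4 33.3 80 j2 0.08 j3 -0.83 j5 -0.08
```

Request:
play_rows(
  targets=[
    {"tx": 0.08, "ty": 0, "tz": 0.1, "spin": 0, "gripper": 0},
    {"tx": 0.16, "ty": 0, "tz": 0.2, "spin": 0, "gripper": 0},
    {"tx": 0.16, "ty": 0, "tz": 0.2, "spin": 0, "gripper": 0},
    {"tx": 0.16, "ty": 0, "tz": 0.2, "spin": 0, "gripper": 0},
  ],
)

```text
clock: 9.38
position: [531.0, 65.9, 213.2]
ee_rot: [-0.08, 0.961, 0.007, 0.266]
contact_force: [-0.6, -0.0, -0.5]
gripper_width: 43.0
```

```bash
python3 -c "
from h import *
p=pre(B['A'],130);p2=pre(B['A'],80)
print(p);go(p,p2)"
```

```text
(np.float64(532.4), np.float64(65.8), np.float64(184.1))
t 9.38 p [531.   65.9 213.2] x [-0.845 -0.151 -0.513] y [-0.158  0.987 -0.03 ] z [ 0.511  0.056 -0.858] j [ 0.366  0.049 -0.905  0.961 -0.16  -2.69 ] w 43.0 F [-0.6 -0.  -0.5]
(np.float64(532.4), np.float64(65.8), np.float64(184.1)) -> [0.055 0.002 0.103]
(np.float64(557.9), np.float64(68.6), np.float64(141.2)) -> [0.055 0.002 0.303]
yaw y 9.092292439257482
```

Request:
play_rows(
  targets=[
    {"tx": 0.1, "ty": 0, "tz": 0.1, "spin": 0, "gripper": 0},
    {"tx": 0.15, "ty": 0, "tz": 0.15, "spin": 0, "gripper": 0},
    {"tx": 0.15, "ty": 0, "tz": 0.15, "spin": 0, "gripper": 0},
  ],
)

```text
clock: 9.75
position: [519.2, 61.2, 189.1]
ee_rot: [-0.081, 0.966, 0.006, 0.244]
contact_force: [0.5, 0.4, 0.1]
gripper_width: 42.6
```

```bash
python3 -c "
from h import *
p=pre(B['A'],80);p2=pre(B['A'],0)
print(p);go(p,p2)"
```

```text
(np.float64(561.3), np.float64(68.9), np.float64(143.1))
t 9.75 p [519.2  61.2 189.1] x [-0.868 -0.154 -0.472] y [-0.16   0.987 -0.028] z [ 0.47   0.051 -0.881] j [ 0.377  0.072 -0.922  0.903 -0.16  -2.647] w 42.6 F [0.5 0.4 0.1]
(np.float64(561.3), np.float64(68.9), np.float64(143.1)) -> [-0.064  0.009  0.243]
(np.float64(598.9), np.float64(73.0), np.float64(72.6)) -> [-0.064  0.009  0.563]
yaw y 9.182022410033666
```

Request:
play_rows(
  targets=[
    {"tx": -0.06, "ty": 0.01, "tz": 0.08, "spin": 0, "gripper": 0},
    {"tx": -0.064, "ty": 0.01, "tz": 0.16, "spin": 0, "gripper": 0},
    {"tx": -0.064, "ty": 0.01, "tz": 0.24, "spin": 0, "gripper": 0},
    {"tx": -0.064, "ty": 0.01, "tz": 0.24, "spin": 0, "gripper": 0},
  ],
)

```text
clock: 10.25
position: [566.5, 68.2, 163.7]
ee_rot: [-0.082, 0.97, 0.009, 0.228]
contact_force: [-0.4, 0.4, -0.4]
gripper_width: 42.7
```

```bash
python3 -c "
from h import *
p=pre(B['A'],40);p2=pre(B['A'],0)
print(p);go(p,p2)
from bench import *
d=get_image('wrist'); np.savez('w3.npz',**d);cv2.imwrite('pics/w3.png',d['frame'][:,:,::-1])"
```

```text
(np.float64(581.3), np.float64(70.9), np.float64(108.5))
t 10.25 p [566.5  68.2 163.7] x [-0.882 -0.155 -0.444] y [-0.163  0.986 -0.021] z [ 0.441  0.054 -0.896] j [ 0.378  0.195 -0.813  0.781 -0.16  -2.529] w 42.7 F [-0.4  0.4 -0.4]
(np.float64(581.3), np.float64(70.9), np.float64(108.5)) -> [0.044 0.005 0.225]
(np.float64(599.0), np.float64(73.0), np.float64(72.7)) -> [0.044 0.005 0.385]
yaw y 9.36482375432783
```

View pics/w3.png

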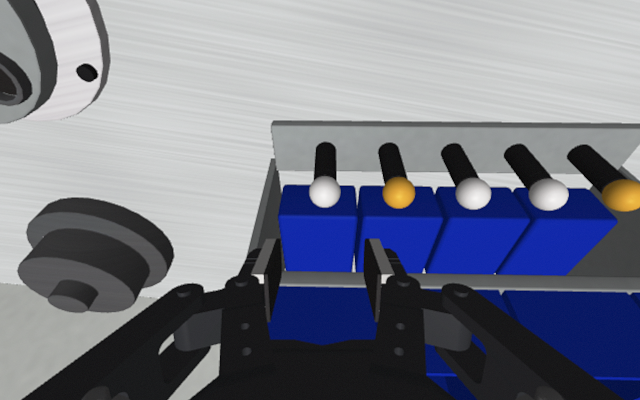

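```bash
cat > kin.py <<'E'
from h import *
from scipy.optimize import least_squares
# p, z, y , joints
D=[((156.2,-604.7,244.5),(-.001,.002,-1),(-.25,.968,.002),(-1.059,.385,.007,0,-1.194,-.259)),
((335.2,-298.8,332.8),(0,0,-1),(-.251,.968,0),(-.364,.022,-.239,0,-1.31,-.953)),
((516.6,7,331.5),(-.002,0,-1),(-.17,.985,0),(.328,.148,-.102,0,-1.323,-1.728)),
((750.5,124.4,326.6),(-.007,-.002,-1),(-.165,.986,0),(.375,.612,.582,-.001,-1.548,-1.781)),
((897.1,148.1,303.4),(.031,.002,-1),(-.164,.986,-.003),(.343,1.051,1.401,.009,-1.891,-1.746)),
((824.7,137.6,348.2),(.087,.009,-.996),(-.166,.986,-.005),(.365,.729,.837,.022,-1.594,-1.768)),
((907.6,155.7,472.2),(.37,.039,-.928),(-.161,.987,-.023),(.375,.893,1.406,.101,-1.714,-1.746)),
((945.8,164.6,515.6),(.547,.058,-.835),(-.156,.987,-.033),(.383,.881,1.407,.151,-1.532,-1.749)),
((674.6,104.6,478.5),(.548,.06,-.834),(-.156,.987,-.032),(.466,.141,.039,.244,-.929,-1.963)),
((534.2,67.3,245.9),(.545,.058,-.836),(-.156,.987,-.033),(.415,.005,-.857,.842,-.225,-2.6)),
((531,65.9,213.2),(.511,.056,-.858),(-.158,.987,-.03),(.366,.049,-.905,.961,-.16,-2.69)),
((519.2,61.2,189.1),(.47,.051,-.881),(-.16,.987,-.028),(.377,.072,-.922,.903,-.16,-2.647)),
((566.5,68.2,163.7),(.441,.054,-.896),(-.163,.986,-.021),(.378,.195,-.813,.781,-.16,-2.529))]
E_=lambda s,a:Ro.from_euler(s,a).as_matrix()
M0=np.array([[0,0,1],[0,1,0],[-1,0,0.]]) # tool z -> x
def fk(a,q,s4,s6):
    r0,d1,h,L1,L2,d2,e,l4,d3,d5,Lt,c6=a
    R1=E_('z',q[0]);R2=R1@E_('y',q[1]);R3=R1@E_('y',q[1]-q[2]);R4=R3@E_('x',s4*q[3]);R5=R4@E_('y',-q[4])
    p=R1@[r0,d1,h]+R2@[0,0,L1]+R3@[L2,0,e]+R4@[0,d3,0]+R5@[Lt,d5,0]
    R=R5@M0@E_('z',s6*q[5]+c6)
    return p,R
def res(a,s4,s6):
    o=[]
    for p,z,y,q in D:
        pp,R=fk(a,q,s4,s6);o+=list((pp-p))+list(200*(R[:,2]-z))+list(200*(R[:,1]-y))
    o+=list(np.array([a[5],a[7],a[0],a[9]])*.001)
    return o
def fitk():
    best=None
    for s4 in(1,-1):
        for s6 in (1,-1):
            for c in (0,1.57,3.14,-1.57):
                s=least_squares(res,[0,0,150,570,440,0,10,0,-160,0,280,c],args=(s4,s6))
                if best is None or s.cost<best[0]: best=(s.cost,s.x,s4,s6,s.fun)
    return best
if __name__=="__main__":
    b=fitk();print(b[0],b[1].round(2),b[2],b[3]);f=b[4][:-4].reshape(-1,9);print(f.round(1))
    np.savez("kin.npz",a=b[1],s=[b[2],b[3]])
E
python3 kin.py
```

```text
1.0137764816440002 [ 2.0000e-02 -4.0000e-02  1.6063e+02  5.6511e+02  4.2163e+02 -0.0000e+00
 -2.0000e-02 -0.0000e+00 -1.5965e+02 -8.0000e-02  2.8399e+02  4.7100e+00] -1 -1
[[ 0.2  0.   0.3  0.1 -0.2  0.  -0.1  0.  -0.2]
 [ 0.2  0.1 -0.  -0.   0.   0.  -0.  -0.   0. ]
 [-0.1 -0.  -0.3 -0.  -0.1  0.  -0.   0.1 -0.1]
 [ 0.3 -0.3 -0.2 -0.   0.1  0.   0.2  0.1 -0.1]
 [-0.1 -0.  -0.  -0.  -0.   0.1 -0.   0.1 -0. ]
 [-0.1 -0.2 -0.1 -0.   0.1 -0.   0.1  0.   0. ]
 [-0.   0.3  0.2  0.1 -0.1 -0.  -0.1 -0.1 -0.1]
 [ 0.1  0.2  0.   0.1  0.1  0.  -0.1  0.  -0.1]
 [-0.  -0.4  0.2  0.1 -0.2 -0.   0.   0.  -0.1]
 [-0.1  0.1 -0.3 -0.1  0.  -0.1 -0.1  0.  -0.1]
 [ 0.  -0.1 -0.  -0.1 -0.  -0.   0.   0.   0.1]
 [-0.  -0.3 -0.1 -0.1  0.1 -0.1  0.1 -0.   0.1]
 [ 0.2  0.4  0.4  0.2  0.2  0.1 -0.1  0.1  0.2]]
```

```bash
cat > plan.py <<'E'
from kin import *
k=np.load("kin.npz");a=k["a"];s4,s6=[int(v) for v in k["s"]]
lo=np.array([-3.14,-1.21,-1.07,-3.16,-2.99,-3.1])+.015;hi=np.array([3.14,2.06,1.41,2.05,-.16,3.1])-.015
def tool(th,ps,dy=0):  # tool z heading; y horizontal, yaw ps, then spin dy
    th,ps=np.radians(th),np.radians(ps)
    z=np.array([np.sin(th)*np.cos(ps),np.sin(th)*np.sin(ps),-np.cos(th)]);y=np.array([-np.sin(ps),np.cos(ps),0])
    R=np.stack([np.cross(y,z),y,z],1)
    return R@E_('z',np.radians(dy))
def ik(p,R,q0s):
    best=None
    for q0 in q0s:
        f=lambda q:np.concatenate([fk(a,q,s4,s6)[0]-p,200*(fk(a,q,s4,s6)[1]-R).ravel()])
        s=least_squares(f,np.clip(q0,lo+1e-3,hi-1e-3),bounds=(lo,hi),xtol=1e-6,ftol=1e-6,max_nfev=80)
        e=np.sqrt(2*s.cost)
        if best is None or e<best[0]: best=(e,s.x)
        if e<1: break
    return best
q0=[np.array([.38,.3,-.7,.5,-.3,-2.3]),np.array([.38,.3,-.5,.1,-.4,-1.8]),np.array([.38,.3,-.5,-.8,-.3,-1.]),np.array([.1,.3,-.5,0,-.4,-1.6])]
if __name__=="__main__":
  T=dict(B);T.update({n:(c[0],c[1],c[2]+10) for n,c in Hc.items()})
  for n,c in T.items():
    for th in (20,24,28,32,36):
        row=[]
        for ps in (-20,-10,0,8,16,24,32,40):
            dy=np.clip(9.3-ps,-90,90) # jaws roughly along rack y for balls
            if n[0]=='P': dy=0
            R=tool(th,ps,-dy)
            e,q=ik(np.array(c)-3*R[:,2],R,q0)
            row.append("%5.0f"%e if e>1 else "ok%.1f"%q[4])
        print(n,th,row,flush=True)
E
time python3 plan.py
```

```text
A 20 ['ok-0.2', '    3', '    6', '    3', 'ok-0.2', 'ok-0.3', 'ok-0.4', 'ok-0.5']
A 24 ['    9', '   16', '   24', '   19', '    9', 'ok-0.2', 'ok-0.3', 'ok-0.4']
A 28 ['   26', '   33', '   42', '   34', '   20', '    3', 'ok-0.3', 'ok-0.4']
A 32 ['   42', '   50', '   59', '   46', '   27', '    7', 'ok-0.3', 'ok-0.4']
A 36 ['   58', '   67', '   74', '   51', '   29', '    7', 'ok-0.3', 'ok-0.4']
B 20 ['ok-0.3', 'ok-0.3', '    1', '    5', '    3', 'ok-0.2', 'ok-0.3', 'ok-0.4']
B 24 ['    8', '   14', '   18', '   23', '   20', '   12', 'ok-0.2', 'ok-0.3']
B 28 ['   24', '   32', '   36', '   40', '   37', '   24', '    9', 'ok-0.2']
B 32 ['   40', '   49', '   54', '   57', '   51', '   34', '   14', 'ok-0.2']
B 36 ['   56', '   66', '   72', '   74', '   60', '   37', '   15', 'ok-0.2']
C 20 ['ok-0.4', 'ok-0.3', 'ok-0.2', '    2', '    3', 'ok-0.2', 'ok-0.3', 'ok-0.3']
C 24 ['    6', '   13', '   18', '   19', '   21', '   16', '    6', 'ok-0.2']
C 28 ['   23', '   31', '   36', '   37', '   39', '   31', '   18', '    2']
C 32 ['   39', '   48', '   53', '   55', '   57', '   
[... 711 characters left out ...]
 '   30', '   10', 'ok-0.2', 'ok-0.4', 'ok-0.5', 'ok-0.6', 'ok-0.7']
P3 32 ['   60', '   39', '   14', 'ok-0.2', 'ok-0.4', 'ok-0.5', 'ok-0.6', 'ok-0.7']
P3 36 ['   25', '   39', '   12', 'ok-0.2', 'ok-0.4', 'ok-0.5', 'ok-0.6', 'ok-0.7']
P4 20 ['   17', '    9', 'ok-0.2', 'ok-0.3', 'ok-0.4', 'ok-0.5', 'ok-0.5', 'ok-0.6']
P4 24 ['   34', '   23', '    6', 'ok-0.3', 'ok-0.4', 'ok-0.5', 'ok-0.5', 'ok-0.6']
P4 28 ['   50', '   33', '   12', 'ok-0.2', 'ok-0.4', 'ok-0.5', 'ok-0.6', 'ok-0.7']
P4 32 ['   62', '   37', '   12', 'ok-0.2', 'ok-0.4', 'ok-0.5', 'ok-0.6', 'ok-0.7']
P4 36 ['   25', '   31', '    7', 'ok-0.3', 'ok-0.4', 'ok-0.5', 'ok-0.6', 'ok-0.7']
real	0m14.227s
user	0m14.348s
sys	0m0.116s
```

```bash
cat > p2.py <<'E'
from plan import *
q1=q0+[np.array([.6,.3,-.7,1.2,-.3,-.2]),np.array([.6,.3,-.5,1.6,-.3,0.3]),np.array([.6,.3,-.6,-1.2,-.3,1]),np.array([.6,.3,-.6,.3,-.3,1])]
for n,c in B.items():
    for th in (26,30,34):
        for flip in (0,180):
          for al in (0,.5,1):
            row=[]
            for ps in (0,8,16,24,32,40,48,56):
                R=tool(th,ps,-(9.3-ps)*al+flip)
                e,q=ik(np.array(c)-3*R[:,2],R,q1)
                row.append("%5.0f"%e if e>1 else "ok%.2f/%.1f/%.1f"%(q[4],q[3],q[5]))
            print(n,th,flip,al,row,flush=True)
E
time python3 p2.py
```

```text
A 26 0 0 ['   33', '   26', '   15', 'ok-0.18/-0.1/-1.4', 'ok-0.31/-0.3/-1.0', 'ok-0.41/-0.5/-0.8', 'ok-0.51/-0.5/-0.5', 'ok-0.61/-0.6/-0.4']
A 26 0 0.5 ['   33', '   26', '   15', 'ok-0.18/-0.1/-1.6', 'ok-0.31/-0.3/-1.2', 'ok-0.41/-0.5/-1.0', 'ok-0.51/-0.5/-0.9', 'ok-0.61/-0.6/-0.8']
A 26 0 1 ['   33', '   26', '   15', 'ok-0.18/-0.1/-1.7', 'ok-0.31/-0.3/-1.4', 'ok-0.41/-0.5/-1.3', 'ok-0.51/-0.5/-1.2', 'ok-0.61/-0.6/-1.2']
A 26 180 0 ['   33', '   26', '   15', 'ok-0.18/-0.1/1.7', 'ok-0.31/-0.3/2.1', 'ok-0.41/-0.5/2.4', 'ok-0.51/-0.5/2.6', 'ok-0.61/-0.6/2.8']
A 26 180 0.5 ['   33', '   26', '   15', 'ok-0.18/-0.1/1.6', 'ok-0.31/-0.3/1.9', 'ok-0.41/-0.5/2.1', 'ok-0.51/-0.5/2.3', 'ok-0.61/-0.6/2.4']
A 26 180 1 ['   33', '   26', '   15', 'ok-0.18/-0.1/1.5', 'ok-0.31/-0.3/1.7', 'ok-0.41/-0.5/1.9', 'ok-0.51/-0.5/1.9', 'ok-0.61/-0.6/2.0']
A 30 0 0 ['   36', '   40', '   24', '    6', 'ok-0.28/-0.5/-0.9', 'ok-0.40/-0.6/-0.6', 'ok-0.51/-0.7/-0.4', 'ok-0.62/-0.7/-0.2']
A 30 0 0.5 ['   36', '   40', '   24', '    6', 'ok-0.28/-0.5/-1.0', 'ok-0.40/-0.6/-0.8', 'ok-0.51/-0.7/-0.7', 'ok-0.62/-0.
[... 4760 characters left out ...]
ok-0.41/-0.6/1.7']
C 34 0 0 ['   26', '   14', '   26', '   45', '   28', '    7', 'ok-0.28/-0.7/-0.7', 'ok-0.41/-0.8/-0.4']
C 34 0 0.5 ['   26', '   14', '   26', '   45', '   28', '    7', 'ok-0.28/-0.7/-1.0', 'ok-0.41/-0.8/-0.8']
C 34 0 1 ['   26', '   14', '   26', '   45', '   28', '    7', 'ok-0.28/-0.7/-1.3', 'ok-0.41/-0.8/-1.2']
C 34 180 0 ['   27', '   14', '   26', '   45', '   28', '    7', 'ok-0.28/-0.7/2.5', 'ok-0.41/-0.8/2.7']
C 34 180 0.5 ['   26', '   14', '   26', '   45', '   28', '    7', 'ok-0.28/-0.7/2.1', 'ok-0.41/-0.8/2.3']
C 34 180 1 ['   26', '   14', '   26', '   45', '   28', '    7', 'ok-0.28/-0.7/1.8', 'ok-0.41/-0.8/1.9']
real	1m10.416s
user	1m7.481s
sys	0m0.195s
```

```bash
cat > clr.py <<'E'
from plan import *
import itertools
ry=.163
Rr=E_('z',ry)
def clr(R,off,verbose=True):
    # in rack frame relative to ball centre
    Q=Rr.T@R
    out=[]
    for hx,hy in((42.5,38),(38,42.5)):
        m=-1e9
        pts=[]
        for sx,sy in itertools.product((-1,1),(-1,1)):
            for s in np.linspace(0,150,76):
                p=Q@np.array([sx*hx,sy*hy,-(off+5+54+s)]) ;pts.append(p)
        for t in np.linspace(-1,1,21):
            for sx in(-1,1):
                for s in np.linspace(0,150,76):
                    pts.append(Q@np.array([sx*hx,t*hy,-(off+59+s)]));pts.append(Q@np.array([t*hx,sx*hy,-(off+59+s)]))
        pts=np.array(pts)
        m=pts[(pts[:,2]>58)&(pts[:,2]<125)][:,0].max()  # z 128..195
        out.append((round(18-m,1),"lowz",round(pts[:,2].min()+70)))
    return out
if __name__=="__main__":
    for th,ps in((26,7),(23,7),(20,7),(30,40),(32,45),(36,45),(36,48),(30,45),(34,42),(28,45)):
        for al in (0,.6,1):
            R=tool(th,ps,-(9.3-ps)*al)
            print(th,ps,al,clr(R,3),"ytool z",R[2,1].round(2),"z_rack",(Rr.T@R[:,2]).round(2))
E
python3 clr.py
```

```text
26 7 0 [(np.float64(5.4), 'lowz', 107), (np.float64(9.3), 'lowz', 109)] ytool z 0.0 z_rack [ 0.44 -0.02 -0.9 ]
26 7 0.6 [(np.float64(6.2), 'lowz', 107), (np.float64(10.2), 'lowz', 109)] ytool z -0.01 z_rack [ 0.44 -0.02 -0.9 ]
26 7 1 [(np.float64(6.8), 'lowz', 106), (np.float64(10.8), 'lowz', 108)] ytool z -0.02 z_rack [ 0.44 -0.02 -0.9 ]
23 7 0 [(np.float64(1.6), 'lowz', 110), (np.float64(5.5), 'lowz', 112)] ytool z 0.0 z_rack [ 0.39 -0.02 -0.92]
23 7 0.6 [(np.float64(2.4), 'lowz', 110), (np.float64(6.4), 'lowz', 112)] ytool z -0.01 z_rack [ 0.39 -0.02 -0.92]
23 7 1 [(np.float64(2.9), 'lowz', 110), (np.float64(7.1), 'lowz', 112)] ytool z -0.02 z_rack [ 0.39 -0.02 -0.92]
20 7 0 [(np.float64(-2.3), 'lowz', 114), (np.float64(1.8), 'lowz', 115)] ytool z 0.0 z_rack [ 0.34 -0.01 -0.94]
20 7 0.6 [(np.float64(-1.4), 'lowz', 113), (np.float64(2.7), 'lowz', 115)] ytool z -0.01 z_rack [ 0.34 -0.01 -0.94]
20 7 1 [(np.float64(-0.9), 'lowz', 113), (np.float64(3.3), 'lowz', 115)] ytool z -0.01 z_rack [ 0.34 -0.01 -0.94]
30 40 0 [(np.float64(-6.4), 'lowz', 102), (np.float64(-5.3), 'lowz', 105)] yto
[... 1596 characters left out ...]
[ 0.41  0.29 -0.87]
34 42 0 [(np.float64(-3.0), 'lowz', 98), (np.float64(-2.3), 'lowz', 100)] ytool z 0.0 z_rack [ 0.47  0.3  -0.83]
34 42 0.6 [(np.float64(1.1), 'lowz', 92), (np.float64(3.7), 'lowz', 93)] ytool z 0.19 z_rack [ 0.47  0.3  -0.83]
34 42 1 [(np.float64(6.9), 'lowz', 90), (np.float64(11.2), 'lowz', 91)] ytool z 0.3 z_rack [ 0.47  0.3  -0.83]
28 45 0 [(np.float64(-11.0), 'lowz', 105), (np.float64(-10.4), 'lowz', 107)] ytool z 0.0 z_rack [ 0.38  0.27 -0.88]
28 45 0.6 [(np.float64(-6.4), 'lowz', 100), (np.float64(-3.7), 'lowz', 101)] ytool z 0.17 z_rack [ 0.38  0.27 -0.88]
28 45 1 [(np.float64(0.3), 'lowz', 98), (np.float64(4.5), 'lowz', 99)] ytool z 0.27 z_rack [ 0.38  0.27 -0.88]
```

```bash
cat >> h.py <<'E'
def gt(c,back,off=4,sh=6):
    import bench
    R=Ro.from_quat(bench.read_state()["ee_rot"]).as_matrix()
    return tuple(float(v) for v in (np.array(c)-R[:,2]*(off+back)-sh*np.array([.987,.162,0])).round(1))
E
python3 -c "
from h import *
go(gt(B['A'],60),gt(B['A'],40),gt(B['A'],0))"
```

```text
t 10.3 p [565.9  68.  164. ] x [-0.882 -0.155 -0.444] y [-0.163  0.986 -0.021] z [ 0.442  0.054 -0.896] j [ 0.377  0.194 -0.814  0.781 -0.16  -2.529] w 42.6 F [-0.2  0.4  0.2]
(566.1, 68.8, 127.3) -> [0.064 0.006 0.132]
(574.9, 69.9, 109.4) -> [0.064 0.006 0.212]
(592.6, 72.0, 73.6) -> [0.064 0.006 0.372]
yaw y 9.36720945820023
```

Request:
play_rows(
  targets=[
    {"tx": 0.03, "ty": 0, "tz": 0.07, "spin": 0, "gripper": 0},
    {"tx": 0.064, "ty": 0.005, "tz": 0.13, "spin": 0, "gripper": 0},
    {"tx": 0.064, "ty": 0.005, "tz": 0.13, "spin": 0, "gripper": 0},
  ],
)

```text
clock: 10.68
position: [570.4, 66.6, 144.4]
ee_rot: [-0.083, 0.973, 0.012, 0.215]
contact_force: [0.1, 0.8, 0.2]
gripper_width: 42.7
```

```bash
python3 -c "
from h import *
go(gt(B['A'],60),gt(B['A'],40),gt(B['A'],0))"
```

```text
t 10.68 p [570.4  66.6 144.4] x [-0.894 -0.156 -0.419] y [-0.167  0.986 -0.012] z [ 0.415  0.059 -0.908] j [ 0.385  0.237 -0.787  0.685 -0.161 -2.442] w 42.7 F [0.1 0.8 0.2]
(567.8, 68.4, 128.1) -> [0.036 0.01  0.055]
(576.1, 69.6, 109.9) -> [0.036 0.01  0.135]
(592.7, 72.0, 73.6) -> [0.036 0.01  0.295]
yaw y 9.60723754608091
```

Request:
play_rows(
  targets=[
    {"tx": 0.02, "ty": 0.005, "tz": 0.07, "spin": 0, "gripper": 0},
    {"tx": 0.036, "ty": 0.01, "tz": 0.135, "spin": 0, "gripper": 0},
    {"tx": 0.036, "ty": 0.01, "tz": 0.135, "spin": 0, "gripper": 0},
  ],
)

```text
clock: 11.05
position: [581.4, 67.8, 123.3]
ee_rot: [-0.084, 0.975, 0.017, 0.203]
contact_force: [0.1, 0.8, 0.3]
gripper_width: 42.7
```

```bash
python3 -c "
from h import *
go(gt(B['A'],60),gt(B['A'],40),gt(B['A'],0))"
```

```text
t 11.05 p [581.4  67.8 123.3] x [-0.904 -0.158 -0.398] y [-0.171  0.985 -0.002] z [ 0.393  0.066 -0.917] j [ 0.39   0.292 -0.744  0.582 -0.16  -2.347] w 42.7 F [0.1 0.8 0.3]
(569.2, 68.0, 128.7) -> [ 0.035  0.009 -0.039]
(577.1, 69.3, 110.4) -> [0.035 0.009 0.041]
(592.8, 72.0, 73.7) -> [0.035 0.009 0.201]
yaw y 9.864985306259516
```

Request:
play_rows(
  targets=[
    {"tx": 0.05, "ty": 0.01, "tz": 0.04, "spin": 0, "gripper": 0},
    {"tx": 0.06, "ty": 0.01, "tz": 0.1, "spin": 0, "gripper": 0},
    {"tx": 0.06, "ty": 0.01, "tz": 0.1, "spin": 0, "gripper": 0},
  ],
)

```text
clock: 11.42
position: [582.1, 67.2, 105.4]
ee_rot: [-0.086, 0.977, 0.021, 0.192]
contact_force: [-0.7, 0.3, -0.2]
gripper_width: 42.2
```

```bash
python3 -c "
from h import *
go(gt(B['A'],20),gt(B['A'],0))
from bench import *
d=get_image('wrist'); np.savez('w4.npz',**d);cv2.imwrite('pics/w4.png',d['frame'][:,:,::-1])"
```

```text
t 11.43 p [582.1  67.2 105.4] x [-0.911 -0.159 -0.38 ] y [-0.176  0.984  0.009] z [ 0.372  0.075 -0.925] j [ 0.396  0.327 -0.719  0.485 -0.16  -2.257] w 42.2 F [-0.7  0.3 -0.2]
(585.4, 70.4, 92.2) -> [0.006 0.01  0.055]
(592.9, 71.9, 73.7) -> [0.006 0.01  0.135]
yaw y 10.12561374935372
```

View pics/w4.png

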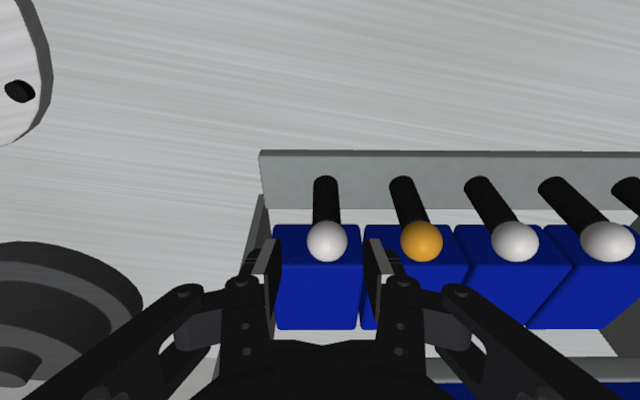

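Request:
play_rows(
  targets=[
    {"tx": 0.01, "ty": 0.01, "tz": 0.05, "spin": 0, "gripper": 0},
    {"tx": 0.02, "ty": 0.015, "tz": 0.1, "spin": 0, "gripper": 0},
    {"tx": 0.03, "ty": 0.015, "tz": 0.14, "spin": 0, "gripper": 0},
    {"tx": 0.03, "ty": 0.015, "tz": 0.14, "spin": 0, "gripper": 0},
  ],
)

```text
clock: 11.98
position: [593.2, 69.7, 79.1]
ee_rot: [-0.087, 0.979, 0.028, 0.181]
contact_force: [-0.5, 0.0, 0.3]
gripper_width: 42.5
```

```bash
python3 -c "
from h import *
go(gt(B['A'],0))"
```

```text
t 11.97 p [593.2  69.7  79.1] x [-0.919 -0.161 -0.36 ] y [-0.181  0.983  0.022] z [ 0.351  0.086 -0.933] j [ 0.398  0.392 -0.664  0.364 -0.16  -2.14 ] w 42.5 F [-0.5  0.   0.3]
(593.0, 71.9, 73.7) -> [0.007 0.008 0.021]
yaw y 10.41906001348219
```

Request:
play_rows(
  targets=[
    {"tx": 0.01, "ty": 0.012, "tz": 0.03, "spin": 0, "gripper": 0},
    {"tx": 0.012, "ty": 0.012, "tz": 0.03, "spin": 0, "gripper": 0},
  ],
)

```text
clock: 12.22
position: [593.8, 72.2, 73.9]
ee_rot: [-0.088, 0.979, 0.029, 0.179]
contact_force: [-0.1, 0.8, 0.4]
gripper_width: 42.5
```

```bash
python3 -c "
from h import *
go(gt(B['A'],0))
from bench import *
d=get_image('wrist');cv2.imwrite('pics/w5.png',d['frame'][:,:,::-1])"
```

```text
t 12.22 p [593.8  72.2  73.9] x [-0.92  -0.162 -0.356] y [-0.183  0.983  0.026] z [ 0.346  0.089 -0.934] j [ 0.402  0.403 -0.656  0.341 -0.16  -2.121] w 42.5 F [-0.1  0.8  0.4]
(593.0, 71.9, 73.7) -> [ 0.003 -0.001 -0.001]
yaw y 10.523152844910454
```

View pics/w5.png

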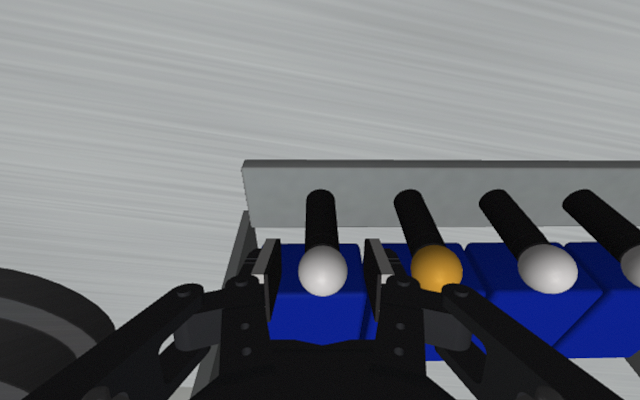

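Request:
play_rows(
  targets=[
    {"tx": 0, "ty": 0, "tz": 0, "spin": 0, "gripper": 0.4},
    {"tx": 0, "ty": 0, "tz": 0, "spin": 0, "gripper": 0.7},
    {"tx": 0, "ty": 0, "tz": 0, "spin": 0, "gripper": 0.7},
    {"tx": 0, "ty": 0, "tz": 0, "spin": 0, "gripper": 0.7},
  ],
)

```text
clock: 12.78
position: [593.9, 72.0, 74.4]
ee_rot: [-0.088, 0.979, 0.029, 0.179]
contact_force: [-1.3, 0.8, 1.6]
gripper_width: 21.6
```

```bash
python3 -c "
from h import *
from bench import *
st()
d=get_image('wrist');cv2.imwrite('pics/w6.png',cv2.resize(d['frame'][200:400,180:480,::-1],None,fx=2.6,fy=2.6))
st()"
```

```text
t 12.78 p [593.9  72.   74.4] x [-0.92  -0.161 -0.356] y [-0.182  0.983  0.026] z [ 0.346  0.089 -0.934] j [ 0.401  0.402 -0.656  0.341 -0.161 -2.121] w 21.6 F [-1.3  0.8  1.6]
t 12.82 p [593.9  72.   74.4] x [-0.92  -0.161 -0.356] y [-0.182  0.983  0.026] z [ 0.346  0.089 -0.934] j [ 0.401  0.402 -0.656  0.341 -0.161 -2.121] w 21.4 F [-0.8  0.4  3.2]
```

View pics/w6.png

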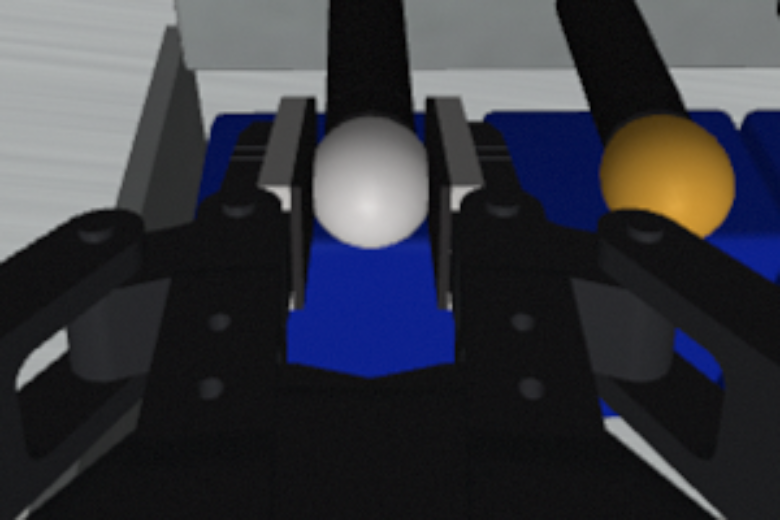

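Request:
play_rows(
  targets=[
    {"tx": 0, "ty": 0, "tz": -0.04, "spin": 0, "gripper": 0.7},
    {"tx": 0, "ty": 0, "tz": -0.08, "spin": 0, "gripper": 0.7},
    {"tx": 0.01, "ty": 0, "tz": -0.14, "spin": 0, "gripper": 0.7},
    {"tx": 0.02, "ty": 0, "tz": -0.2, "spin": 0, "gripper": 0.7},
  ],
)

```text
clock: 13.32
position: [571.3, 66.6, 119.8]
ee_rot: [-0.088, 0.979, 0.029, 0.179]
contact_force: [-0.2, 0.0, -0.6]
gripper_width: 21.6
```

```bash
python3 -c "
from h import *
from bench import *
st()
d=get_image('wrist');cv2.imwrite('pics/w7.png',cv2.resize(d['frame'][200:400,180:480,::-1],None,fx=2.6,fy=2.6))
go((560,60,180),(520,-60,190))"
```

```text
t 13.32 p [571.3  66.6 119.8] x [-0.92  -0.161 -0.356] y [-0.182  0.983  0.026] z [ 0.346  0.089 -0.934] j [ 0.423  0.3   -0.621  0.21  -0.297 -2.005] w 21.6 F [-0.2  0.  -0.6]
t 13.38 p [571.4  66.7 121.7] x [-0.919 -0.161 -0.359] y [-0.182  0.983  0.026] z [ 0.348  0.09  -0.933] j [ 0.423  0.296 -0.62   0.21  -0.297 -2.004] w 21.2 F [-0.6 -0.2  0.4]
(560, 60, 180) -> [-0.037 -0.012 -0.236]
(520, -60, 190) -> [ 0.173 -0.453 -0.372]
yaw y 10.515148983987455
```

View pics/w7.png

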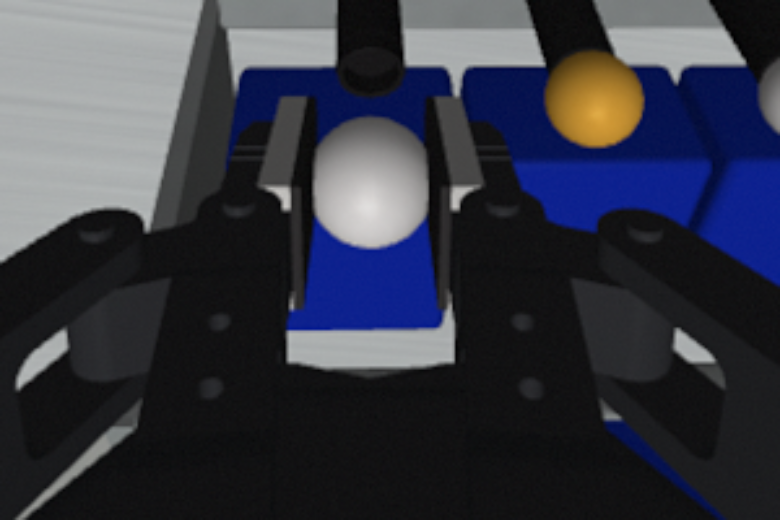

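```bash
cat >> h.py <<'E'
def hub(c,up,rel):
    import bench
    R=Ro.from_quat(bench.read_state()["ee_rot"]).as_matrix()
    return tuple(float(v) for v in (np.array([c[0],c[1],c[2]+up])-R@np.array(rel)).round(1))
def ballrel(n=False):
    import bench
    d=bench.get_image('wrist');s=bench.read_state();R=Ro.from_quat(s["ee_rot"]).as_matrix()
    g=cv2.cvtColor(d['frame'],cv2.COLOR_RGB2HSV)
    m=((g[...,1]<45)&(g[...,2]>95)).astype(np.uint8); m[:235]=0;m[310:]=0;m[:,:295]=0;m[:,350:]=0
    nn,l,stt,ce=cv2.connectedComponentsWithStats(m)
    i=l[272,322];print("blob",stt[i],ce[i])
    x,y,w,h,ar=stt[i]; u,v=x+w/2-.5,y+h/2-.5
    dep=300.4*12.5/((w+h)/4)
    K=d['mtx'];T=d['world_to_cam'];ray=np.array([(u-K[0,2])/K[0,0],-(v-K[1,2])/K[1,1],-1])*dep
    pw=T[:3,:3].T@(ray-T[:3,3]);print("depth img",d['depth'][int(v),int(u)]+11.,dep,"world",pw.round(1),"rel",(R.T@(pw-s['position'])).round(1))
    return d
E
python3 -c "
from h import *
ballrel()
r=(-4.5,0,6.4)
go((560,0,180),hub(Hc['P3'],70,r))"
```

```text
blob [ 300  249   45   46 1656] [321.9486715  271.72342995]
depth img 151.50023 165.05494505494502 world [589.9  69.8 109.1] rel [-12.6  -0.7  17.8]
t 13.43 p [572.   66.9 121.2] x [-0.919 -0.161 -0.359] y [-0.183  0.983  0.027] z [ 0.349  0.09  -0.933] j [ 0.423  0.298 -0.62   0.211 -0.295 -2.006] w 21.4 F [-0.5  0.2 -0.2]
(560, 0, 180) -> [ 0.003 -0.248 -0.26 ]
(548.2, -153.8, 136.9) -> [ 0.207 -0.849 -0.171]
yaw y 10.523154691598583
```

Request:
play_rows(
  targets=[
    {"tx": 0, "ty": -0.02, "tz": -0.12, "spin": 0, "gripper": 0.7},
    {"tx": 0.05, "ty": -0.15, "tz": -0.22, "spin": 0, "gripper": 0.7},
    {"tx": 0.09, "ty": -0.35, "tz": -0.28, "spin": 0, "gripper": 0.7},
    {"tx": 0.13, "ty": -0.55, "tz": -0.28, "spin": 0, "gripper": 0.7},
    {"tx": 0.17, "ty": -0.7, "tz": -0.25, "spin": 0, "gripper": 0.7},
    {"tx": 0.207, "ty": -0.85, "tz": -0.18, "spin": 0, "gripper": 0.7},
    {"tx": 0.207, "ty": -0.85, "tz": -0.17, "spin": 0, "gripper": 0.7},
    {"tx": 0.207, "ty": -0.85, "tz": -0.17, "spin": 0, "gripper": 0.7},
  ],
)

```text
clock: 14.42
position: [548.1, -154.1, 134.5]
ee_rot: [-0.088, 0.98, 0.029, 0.179]
contact_force: [0.1, -0.1, -1.2]
gripper_width: 21.2
```

```bash
python3 -c "
from h import *
d=ballrel()
np.savez('w8.npz',**d);cv2.imwrite('pics/w8.png',d['frame'][:,:,::-1])
r=(-4.5,0,6.4)
go(hub(Hc['P3'],30,r),hub(Hc['P3'],9.5,r))"
```

```text
blob [ 301  250   46   60 2054] [324.8067186  277.59055501]
depth img 152.03711 141.69811320754715 world [ 551.  -153.6  139.2] rel [-4.  -0.4 -3. ]
t 14.47 p [ 548.3 -153.7  135. ] x [-0.92  -0.162 -0.356] y [-0.183  0.983  0.026] z [ 0.346  0.089 -0.934] j [-0.05   0.291 -0.422 -0.216 -0.518 -1.172] w 21.1 F [-0.1  1.1 -0.4]
(548.2, -153.8, 96.9) -> [ 0.055 -0.004  0.142]
(548.2, -153.8, 76.4) -> [ 0.084 -0.007  0.219]
yaw y 10.556916233292853
```

View pics/w8.png

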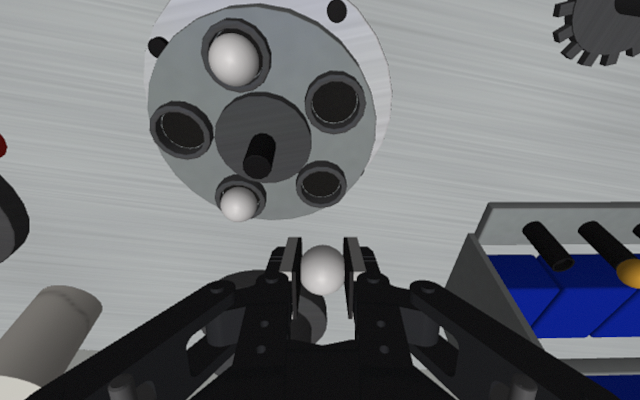

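```bash
python3 -c "
from h import *
d=load('w8')
for n,c in Hc.items(): print(n,proj(d,(c[0],c[1],59)).round(1))
f=d['frame'].copy()
for n,c in Hc.items():
    for r in (14,18):
        pts=np.array([proj(d,(c[0]+r*np.cos(t),c[1]+r*np.sin(t),59)) for t in np.linspace(0,6.28,60)]);
        cv2.polylines(f,[np.round(pts*16).astype(int)],True,(255,0,0),1,shift=4)
cv2.imwrite('pics/w8b.png',cv2.resize(f[0:240,130:400,::-1],None,fx=2.9,fy=2.4))"
```

```text
P1 [178.3 132.7]
P3 [320.6 187.6]
P4 [334.9 104.8]
```

View pics/w8b.png

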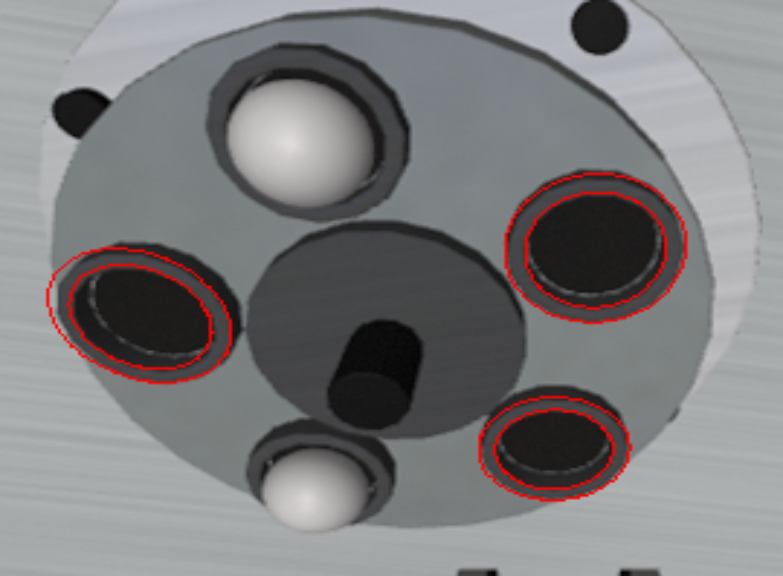

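Request:
play_rows(
  targets=[
    {"tx": 0.02, "ty": 0, "tz": 0.05, "spin": 0, "gripper": 0.7},
    {"tx": 0.04, "ty": 0, "tz": 0.1, "spin": 0, "gripper": 0.7},
    {"tx": 0.06, "ty": -0.005, "tz": 0.15, "spin": 0, "gripper": 0.7},
    {"tx": 0.08, "ty": -0.005, "tz": 0.2, "spin": 0, "gripper": 0.7},
    {"tx": 0.084, "ty": -0.006, "tz": 0.22, "spin": 0, "gripper": 0.7},
    {"tx": 0.084, "ty": -0.006, "tz": 0.22, "spin": 0, "gripper": 0.7},
  ],
)

```text
clock: 15.22
position: [548.2, -154.3, 75.7]
ee_rot: [-0.088, 0.98, 0.029, 0.179]
contact_force: [0.3, -0.2, -0.3]
gripper_width: 21.7
```

```bash
python3 -c "
from h import *
from bench import *
d=get_image('wrist');cv2.imwrite('pics/w9.png',d['frame'][:,:,::-1])
d=get_image('scene');cv2.imwrite('pics/s9.png',cv2.resize(d['frame'][130:260,200:400,::-1],None,fx=3.5,fy=3.5))
r=(-4.5,0,6.4)
go(hub(Hc['P3'],9.5,r))"
```

```text
t 15.32 p [ 548.6 -154.4   76. ] x [-0.92  -0.161 -0.357] y [-0.182  0.983  0.025] z [ 0.346  0.088 -0.934] j [-0.057  0.383 -0.456 -0.284 -0.397 -1.091] w 21.3 F [-0.5 -0.7 -0.9]
(548.2, -153.8, 76.4) -> [ 0.001  0.003 -0.002]
yaw y 10.50684029447698
```

View pics/w9.png

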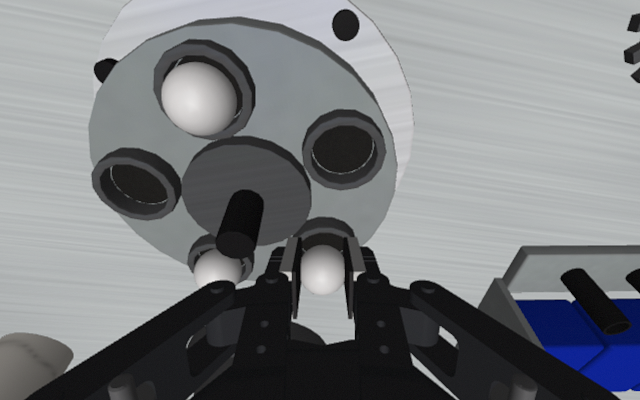

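View pics/s9.png

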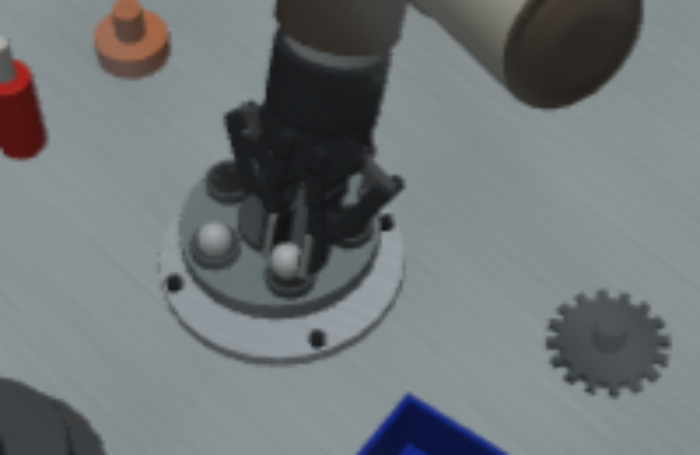

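Request:
play_rows(
  targets=[
    {"tx": 0, "ty": 0, "tz": 0, "spin": 0, "gripper": 0.4},
    {"tx": 0, "ty": 0, "tz": 0, "spin": 0, "gripper": 0.2},
    {"tx": 0, "ty": 0, "tz": 0, "spin": 0, "gripper": 0.15},
    {"tx": 0, "ty": 0, "tz": 0, "spin": 0, "gripper": 0.15},
  ],
)

```text
clock: 15.82
position: [548.4, -154.2, 76.0]
ee_rot: [-0.088, 0.979, 0.029, 0.179]
contact_force: [-0.4, -1.1, -0.2]
gripper_width: 36.3
```

```bash
python3 -c "
from h import *
from bench import *
d=get_image('wrist');cv2.imwrite('pics/w10.png',d['frame'][:,:,::-1])
st()"
```

```text
t 15.88 p [ 548.3 -154.2   76. ] x [-0.92  -0.161 -0.356] y [-0.182  0.983  0.026] z [ 0.346  0.089 -0.934] j [-0.057  0.383 -0.456 -0.284 -0.397 -1.092] w 36.4 F [ 0.  -0.2 -0.3]
```

View pics/w10.png

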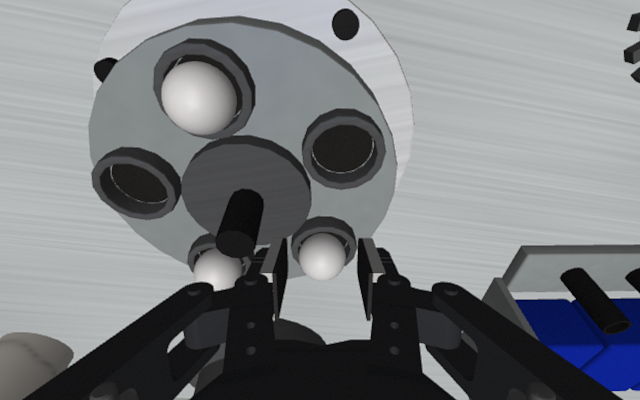

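```bash
python3 -c "
from h import *
go(hub(Hc['P3'],60,(-4.5,0,6.4)),(540,0,180),gt(B['B'],90),gt(B['B'],0))"
```

```text
t 15.88 p [ 548.3 -154.2   76. ] x [-0.92  -0.161 -0.356] y [-0.182  0.983  0.026] z [ 0.346  0.089 -0.934] j [-0.057  0.383 -0.456 -0.284 -0.397 -1.092] w 36.4 F [ 0.  -0.2 -0.3]
(548.2, -153.8, 126.9) -> [-0.072  0.007 -0.19 ]
(540, 0, 180) -> [-0.217  0.623 -0.346]
(543.1, 178.3, 157.8) -> [-0.312  1.32  -0.195]
(574.2, 186.3, 73.7) -> [-0.312  1.32   0.165]
yaw y 10.511361014070213
```

Request:
play_rows(
  targets=[
    {"tx": -0.01, "ty": 0, "tz": -0.1, "spin": 0, "gripper": 0.15},
    {"tx": -0.04, "ty": 0.02, "tz": -0.22, "spin": 0, "gripper": 0.1},
    {"tx": -0.1, "ty": 0.15, "tz": -0.35, "spin": 0, "gripper": 0},
    {"tx": -0.16, "ty": 0.35, "tz": -0.4, "spin": 0, "gripper": 0},
    {"tx": -0.21, "ty": 0.55, "tz": -0.4, "spin": 0, "gripper": 0},
    {"tx": -0.25, "ty": 0.75, "tz": -0.38, "spin": 0, "gripper": 0},
    {"tx": -0.27, "ty": 0.95, "tz": -0.35, "spin": 0, "gripper": 0},
    {"tx": -0.27, "ty": 1, "tz": -0.33, "spin": 0, "gripper": 0},
    {"tx": -0.27, "ty": 1, "tz": -0.33, "spin": 0, "gripper": 0},
  ],
)

```text
clock: 17.0
position: [535.8, 95.9, 183.0]
ee_rot: [-0.089, 0.979, 0.029, 0.179]
contact_force: [0.1, 0.1, 0.6]
gripper_width: 42.7
```

```bash
python3 -c "
from h import *
from bench import *
go(gt(B['B'],90),gt(B['B'],50),gt(B['B'],0))
d=get_image('top');cv2.imwrite('pics/t11.png',cv2.resize(d['frame'][150:260,320:440,::-1],None,fx=5,fy=5));np.savez('t11.npz',**d)"
```

```text
t 17.0 p [535.8  95.9 183. ] x [-0.92  -0.164 -0.355] y [-0.184  0.983  0.025] z [ 0.345  0.089 -0.935] j [ 0.519  0.159 -0.614  0.216 -0.454 -2.087] w 42.7 F [0.1 0.1 0.6]
(543.2, 178.3, 157.8) -> [-0.045  0.316  0.134]
(557.0, 181.8, 120.5) -> [-0.046  0.316  0.293]
(574.2, 186.3, 73.7) -> [-0.045  0.316  0.494]
yaw y 10.63005302316922
```

View pics/t11.png

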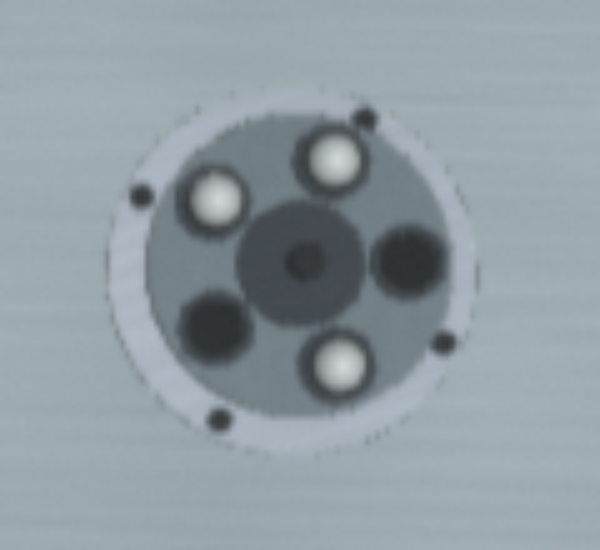

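Request:
play_rows(
  targets=[
    {"tx": -0.02, "ty": 0.12, "tz": 0.03, "spin": 0, "gripper": 0},
    {"tx": -0.04, "ty": 0.25, "tz": 0.08, "spin": 0, "gripper": 0},
    {"tx": -0.045, "ty": 0.316, "tz": 0.13, "spin": 0, "gripper": 0},
    {"tx": -0.045, "ty": 0.316, "tz": 0.21, "spin": 0, "gripper": 0},
    {"tx": -0.045, "ty": 0.316, "tz": 0.29, "spin": 0, "gripper": 0},
    {"tx": -0.045, "ty": 0.316, "tz": 0.29, "spin": 0, "gripper": 0},
  ],
)

```text
clock: 17.8
position: [557.1, 179.0, 120.4]
ee_rot: [-0.087, 0.98, 0.028, 0.178]
contact_force: [-0.1, 0.1, -0.4]
gripper_width: 42.7
```

```bash
python3 -c "
from h import *
from bench import *
go(gt(B['B'],20),gt(B['B'],0))
d=get_image('wrist');cv2.imwrite('pics/w12.png',d['frame'][:,:,::-1])"
```

```text
t 17.8 p [557.1 179.  120.4] x [-0.922 -0.16  -0.353] y [-0.18   0.983  0.024] z [ 0.343  0.086 -0.935] j [ 0.615  0.308 -0.696  0.52  -0.261 -2.491] w 42.7 F [-0.1  0.1 -0.4]
(567.3, 184.6, 92.4) -> [-0.002  0.012  0.121]
(574.2, 186.3, 73.7) -> [-0.002  0.012  0.201]
yaw y 10.377862690983331
```

View pics/w12.png

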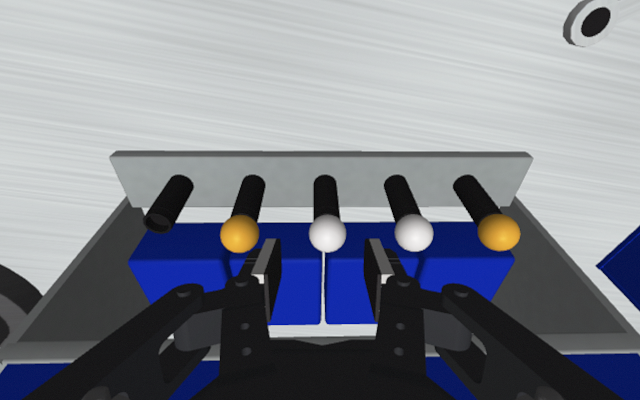

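Request:
play_rows(
  targets=[
    {"tx": 0, "ty": 0.01, "tz": 0.06, "spin": 0, "gripper": 0},
    {"tx": 0, "ty": 0.012, "tz": 0.12, "spin": 0, "gripper": 0},
    {"tx": 0.005, "ty": 0.012, "tz": 0.16, "spin": 0, "gripper": 0},
    {"tx": 0.01, "ty": 0.012, "tz": 0.19, "spin": 0, "gripper": 0},
    {"tx": 0.01, "ty": 0.012, "tz": 0.2, "spin": 0, "gripper": 0},
  ],
)

```text
clock: 18.48
position: [576.3, 188.9, 83.3]
ee_rot: [-0.088, 0.981, 0.03, 0.171]
contact_force: [-0.2, 0.3, -0.1]
gripper_width: 42.8
```

```bash
python3 -c "
from h import *
go(gt(B['B'],0))"
```

```text
t 18.48 p [576.3 188.9  83.3] x [-0.926 -0.162 -0.341] y [-0.183  0.983  0.029] z [ 0.331  0.09  -0.939] j [ 0.569  0.392 -0.72   0.698 -0.161 -2.635] w 42.8 F [-0.2  0.3 -0.1]
(574.3, 186.3, 73.8) -> [ 0.022 -0.01   0.032]
yaw y 10.562277574709977
```

Request:
play_rows(
  targets=[
    {"tx": 0.03, "ty": -0.012, "tz": 0.025, "spin": 0, "gripper": 0},
    {"tx": 0.035, "ty": -0.012, "tz": 0.05, "spin": 0, "gripper": 0},
    {"tx": 0.035, "ty": -0.012, "tz": 0.05, "spin": 0, "gripper": 0},
  ],
)

```text
clock: 18.85
position: [575.2, 185.4, 73.7]
ee_rot: [-0.089, 0.982, 0.031, 0.164]
contact_force: [-0.1, 0.6, 0.1]
gripper_width: 42.5
```

```bash
python3 -c "
from h import *
go(gt(B['B'],0))
from bench import *
d=get_image('wrist');cv2.imwrite('pics/w13.png',d['frame'][:,:,::-1])"
```

```text
t 18.85 p [575.2 185.4  73.7] x [-0.93  -0.164 -0.328] y [-0.184  0.982  0.031] z [ 0.318  0.089 -0.944] j [ 0.571  0.408 -0.712  0.649 -0.16  -2.588] w 42.5 F [-0.1  0.6  0.1]
(574.3, 186.3, 73.8) -> [ 0.003  0.004 -0.001]
yaw y 10.62224277819302
```

View pics/w13.png

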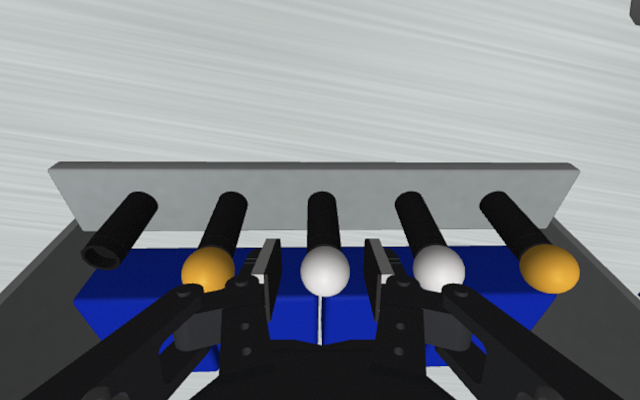

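Request:
play_rows(
  targets=[
    {"tx": 0, "ty": 0.003, "tz": 0, "spin": 0, "gripper": 0.4},
    {"tx": 0, "ty": 0.003, "tz": 0, "spin": 0, "gripper": 0.7},
    {"tx": 0, "ty": 0.003, "tz": 0, "spin": 0, "gripper": 0.7},
    {"tx": 0, "ty": 0.003, "tz": 0, "spin": 0, "gripper": 0.7},
  ],
)

```text
clock: 19.4
position: [575.2, 186.4, 74.4]
ee_rot: [-0.089, 0.982, 0.031, 0.165]
contact_force: [-1.0, 1.6, 1.7]
gripper_width: 21.4
```

```bash
python3 -c "
from h import *
p,R=st()
print(R.T@(np.array(B['B'])-p))
from bench import *
d=get_image('wrist');cv2.imwrite('pics/w14.png',d['frame'][:,:,::-1])"
```

```text
t 19.4 p [575.2 186.4  74.4] x [-0.93  -0.164 -0.329] y [-0.185  0.982  0.031] z [ 0.319  0.09  -0.944] j [ 0.572  0.407 -0.713  0.652 -0.16  -2.592] w 21.4 F [-1.   1.6  1.7]
[-4.66299627 -0.08283209  6.25197145]
```

View pics/w14.png

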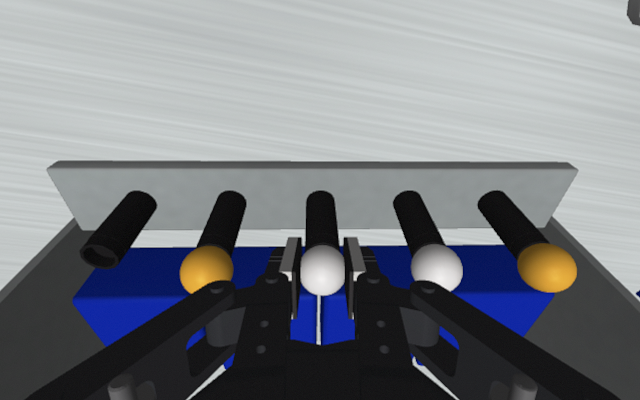

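Request:
play_rows(
  targets=[
    {"tx": 0, "ty": 0, "tz": -0.05, "spin": 0, "gripper": 0.7},
    {"tx": 0, "ty": 0, "tz": -0.12, "spin": 0, "gripper": 0.7},
    {"tx": 0.02, "ty": 0, "tz": -0.24, "spin": 0, "gripper": 0.7},
    {"tx": 0.05, "ty": -0.05, "tz": -0.38, "spin": 0, "gripper": 0.7},
    {"tx": 0.08, "ty": -0.2, "tz": -0.45, "spin": 0, "gripper": 0.7},
    {"tx": 0.12, "ty": -0.4, "tz": -0.45, "spin": 0, "gripper": 0.7},
    {"tx": 0.16, "ty": -0.6, "tz": -0.45, "spin": 0, "gripper": 0.7},
    {"tx": 0.2, "ty": -0.8, "tz": -0.45, "spin": 0, "gripper": 0.7},
    {"tx": 0.24, "ty": -1, "tz": -0.45, "spin": 0, "gripper": 0.7},
    {"tx": 0.24, "ty": -1, "tz": -0.45, "spin": 0, "gripper": 0.7},
  ],
)

```text
clock: 20.7
position: [528.6, -82.7, 151.8]
ee_rot: [-0.085, 0.982, 0.03, 0.164]
contact_force: [0.1, 1.1, -0.7]
gripper_width: 21.4
```

```bash
python3 -c "
from h import *
r=(-4.6,0,6.3)
go(hub(Hc['P4'],60,r),hub(Hc['P4'],9.5,r))"
```

```text
t 20.7 p [528.6 -82.7 151.8] x [-0.932 -0.158 -0.327] y [-0.178  0.984  0.032] z [ 0.316  0.088 -0.945] j [ 0.119  0.212 -0.517 -0.101 -0.513 -1.437] w 21.4 F [ 0.1  1.1 -0.7]
(489.6, -156.2, 126.9) -> [ 0.225 -0.265  0.019]
(489.6, -156.2, 76.4) -> [ 0.29  -0.271  0.21 ]
yaw y 10.23549075317434
```

Request:
play_rows(
  targets=[
    {"tx": 0.09, "ty": -0.1, "tz": 0, "spin": 0, "gripper": 0.7},
    {"tx": 0.17, "ty": -0.2, "tz": 0, "spin": 0, "gripper": 0.7},
    {"tx": 0.225, "ty": -0.265, "tz": 0.02, "spin": 0, "gripper": 0.7},
    {"tx": 0.24, "ty": -0.267, "tz": 0.06, "spin": 0, "gripper": 0.7},
    {"tx": 0.26, "ty": -0.27, "tz": 0.12, "spin": 0, "gripper": 0.7},
    {"tx": 0.28, "ty": -0.27, "tz": 0.18, "spin": 0, "gripper": 0.7},
    {"tx": 0.29, "ty": -0.271, "tz": 0.21, "spin": 0, "gripper": 0.7},
    {"tx": 0.29, "ty": -0.271, "tz": 0.21, "spin": 0, "gripper": 0.7},
  ],
)

```text
clock: 21.7
position: [491.2, -152.9, 76.5]
ee_rot: [-0.089, 0.982, 0.031, 0.164]
contact_force: [0.7, 0.0, -0.1]
gripper_width: 21.4
```

```bash
python3 -c "
from h import *
r=(-4.6,0,6.3)
go(hub(Hc['P4'],9.5,r))
from bench import *
d=get_image('wrist');cv2.imwrite('pics/w15.png',d['frame'][:,:,::-1])
d=get_image('scene');cv2.imwrite('pics/s15.png',cv2.resize(d['frame'][130:260,200:400,::-1],None,fx=3.5,fy=3.5))"
```

```text
t 21.7 p [ 491.2 -152.9   76.5] x [-0.93  -0.165 -0.327] y [-0.185  0.982  0.031] z [ 0.317  0.089 -0.944] j [-0.062  0.317 -0.558 -0.288 -0.393 -1.079] w 21.4 F [ 0.7  0.  -0.1]
(489.6, -156.2, 76.4) -> [ 0.008 -0.012 -0.003]
yaw y 10.645837306008566
```

View pics/w15.png

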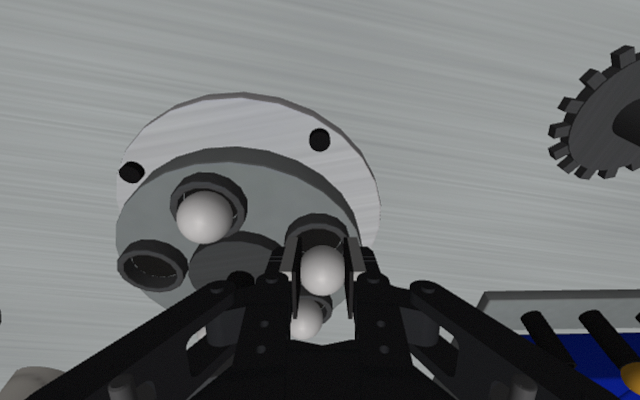

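View pics/s15.png

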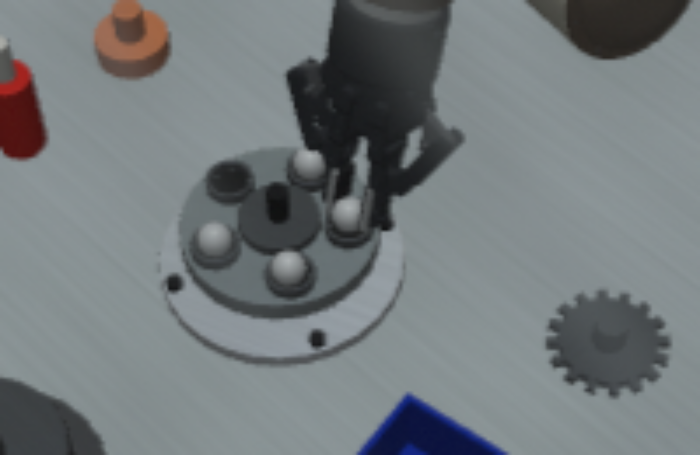

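Request:
play_rows(
  targets=[
    {"tx": 0.008, "ty": -0.012, "tz": 0, "spin": 0, "gripper": 0.7},
    {"tx": 0.008, "ty": -0.012, "tz": 0, "spin": 0, "gripper": 0.7},
    {"tx": 0.008, "ty": -0.012, "tz": 0, "spin": 0, "gripper": 0.4},
    {"tx": 0.008, "ty": -0.012, "tz": 0, "spin": 0, "gripper": 0.2},
    {"tx": 0.008, "ty": -0.012, "tz": 0, "spin": 0, "gripper": 0.15},
    {"tx": 0.008, "ty": -0.012, "tz": 0, "spin": 0, "gripper": 0.15},
  ],
)

```text
clock: 22.55
position: [489.9, -156.5, 76.6]
ee_rot: [-0.089, 0.982, 0.031, 0.165]
contact_force: [-0.3, 0.1, -0.1]
gripper_width: 36.6
```

```bash
python3 -c "
from h import *
from bench import *
d=get_image('wrist');cv2.imwrite('pics/w16.png',d['frame'][:,:,::-1])
go((500,0,190),gt(B['C'],90),gt(B['C'],0))"
```

```text
t 22.6 p [ 489.9 -156.5   76.6] x [-0.93  -0.164 -0.329] y [-0.184  0.982  0.031] z [ 0.318  0.089 -0.944] j [-0.071  0.317 -0.556 -0.294 -0.395 -1.065] w 36.5 F [ 0.3 -0.4  0.7]
(500, 0, 190) -> [-0.289  0.622 -0.36 ]
(536.1, 234.9, 158.7) -> [-0.537  1.514 -0.112]
(564.7, 243.0, 73.8) -> [-0.537  1.515  0.248]
yaw y 10.617064880092526
```

View pics/w16.png

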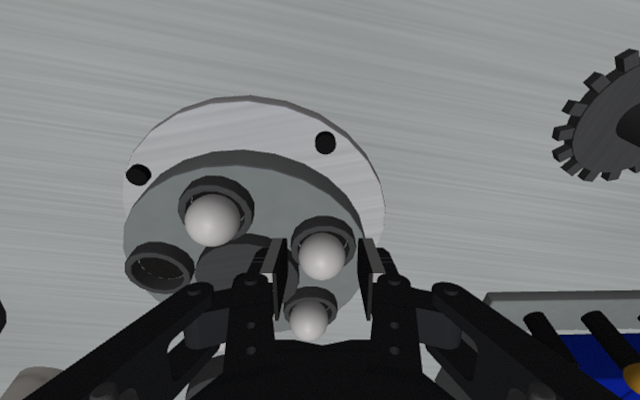

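Seated. Now off to the third ball.

Request:
play_rows(
  targets=[
    {"tx": -0.01, "ty": 0, "tz": -0.1, "spin": 0, "gripper": 0.15},
    {"tx": -0.05, "ty": 0.02, "tz": -0.24, "spin": 0, "gripper": 0.1},
    {"tx": -0.12, "ty": 0.15, "tz": -0.36, "spin": 0, "gripper": 0},
    {"tx": -0.2, "ty": 0.35, "tz": -0.4, "spin": 0, "gripper": 0},
    {"tx": -0.28, "ty": 0.55, "tz": -0.4, "spin": 0, "gripper": 0},
    {"tx": -0.35, "ty": 0.75, "tz": -0.38, "spin": 0, "gripper": 0},
    {"tx": -0.4, "ty": 0.93, "tz": -0.35, "spin": 0, "gripper": 0},
    {"tx": -0.42, "ty": 1, "tz": -0.3, "spin": 0, "gripper": 0},
    {"tx": -0.42, "ty": 1, "tz": -0.3, "spin": 0, "gripper": 0},
  ],
)

```text
clock: 23.72
position: [517.2, 100.6, 188.7]
ee_rot: [-0.09, 0.982, 0.03, 0.164]
contact_force: [-0.9, -0.3, 0.8]
gripper_width: 42.8
```

```bash
python3 -c "
from h import *
go(gt(B['C'],90),gt(B['C'],50),gt(B['C'],0))"
```

```text
t 23.73 p [517.2 100.6 188.7] x [-0.93  -0.167 -0.327] y [-0.186  0.982  0.03 ] z [ 0.316  0.089 -0.945] j [ 0.545  0.132 -0.61   0.18  -0.513 -2.076] w 42.8 F [-0.9 -0.3  0.8]
(536.3, 235.0, 158.8) -> [-0.121  0.51   0.185]
(548.9, 238.5, 121.0) -> [-0.121  0.51   0.345]
(564.7, 243.0, 73.8) -> [-0.121  0.51   0.545]
yaw y 10.750595853697963
```

Request:
play_rows(
  targets=[
    {"tx": -0.05, "ty": 0.18, "tz": 0.06, "spin": 0, "gripper": 0},
    {"tx": -0.09, "ty": 0.36, "tz": 0.12, "spin": 0, "gripper": 0},
    {"tx": -0.12, "ty": 0.5, "tz": 0.18, "spin": 0, "gripper": 0},
    {"tx": -0.121, "ty": 0.51, "tz": 0.26, "spin": 0, "gripper": 0},
    {"tx": -0.121, "ty": 0.51, "tz": 0.34, "spin": 0, "gripper": 0},
    {"tx": -0.121, "ty": 0.51, "tz": 0.34, "spin": 0, "gripper": 0},
    {"tx": -0.121, "ty": 0.51, "tz": 0.34, "spin": 0, "gripper": 0},
  ],
)

```text
clock: 24.6
position: [549.7, 236.9, 124.1]
ee_rot: [-0.088, 0.982, 0.031, 0.165]
contact_force: [-0.0, 0.8, 0.7]
gripper_width: 42.7
```

```bash
python3 -c "
from h import *
from bench import *
go(gt(B['C'],20),gt(B['C'],0))
d=get_image('wrist');cv2.imwrite('pics/w17.png',d['frame'][:,:,::-1])"
```

```text
t 24.6 p [549.7 236.9 124.1] x [-0.93  -0.163 -0.33 ] y [-0.183  0.983  0.031] z [ 0.319  0.089 -0.944] j [ 0.722  0.331 -0.617  0.435 -0.347 -2.504] w 42.7 F [-0.   0.8  0.7]
(558.3, 241.2, 92.6) -> [0.007 0.007 0.131]
(564.7, 243.0, 73.8) -> [0.007 0.007 0.211]
yaw y 10.563482035450003
```

View pics/w17.png

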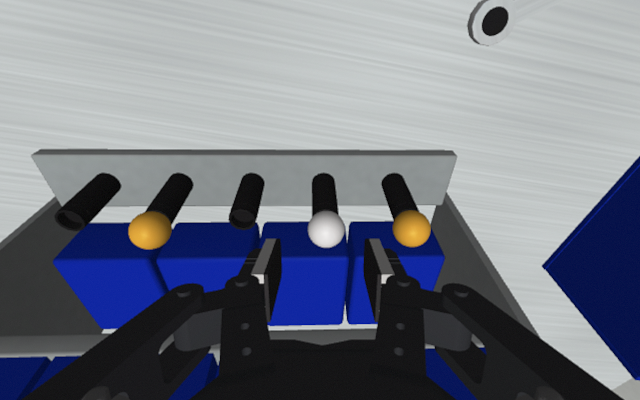

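Request:
play_rows(
  targets=[
    {"tx": 0.003, "ty": 0.007, "tz": 0.06, "spin": 0, "gripper": 0},
    {"tx": 0.007, "ty": 0.007, "tz": 0.12, "spin": 0, "gripper": 0},
    {"tx": 0.01, "ty": 0.007, "tz": 0.17, "spin": 0, "gripper": 0},
    {"tx": 0.01, "ty": 0.007, "tz": 0.21, "spin": 0, "gripper": 0},
    {"tx": 0.01, "ty": 0.007, "tz": 0.21, "spin": 0, "gripper": 0},
  ],
)

```text
clock: 25.28
position: [563.6, 242.5, 73.4]
ee_rot: [-0.088, 0.982, 0.03, 0.164]
contact_force: [0.4, 0.5, 0.0]
gripper_width: 42.7
```

```bash
python3 -c "
from h import *
go(gt(B['C'],0))"
```

```text
t 25.27 p [563.6 242.5  73.4] x [-0.93  -0.164 -0.328] y [-0.183  0.983  0.03 ] z [ 0.318  0.088 -0.944] j [ 0.639  0.417 -0.73   0.83  -0.161 -2.835] w 42.7 F [0.4 0.5 0. ]
(564.7, 243.0, 73.8) -> [-0.005  0.001  0.   ]
yaw y 10.576081357580076
```

Request:
play_rows(
  targets=[
    {"tx": -0.004, "ty": 0.001, "tz": 0, "spin": 0, "gripper": 0.2},
    {"tx": -0.004, "ty": 0.001, "tz": 0, "spin": 0, "gripper": 0.5},
    {"tx": -0.004, "ty": 0.001, "tz": 0, "spin": 0, "gripper": 0.7},
    {"tx": -0.004, "ty": 0.001, "tz": 0, "spin": 0, "gripper": 0.7},
    {"tx": -0.004, "ty": 0.001, "tz": 0, "spin": 0, "gripper": 0.7},
  ],
)

```text
clock: 25.9
position: [565.1, 244.5, 75.0]
ee_rot: [-0.089, 0.982, 0.031, 0.166]
contact_force: [-1.1, -1.1, 6.1]
gripper_width: 21.4
```

```bash
python3 -c "
from h import *
p,R=st()
print(R.T@(np.array(B['C'])-p))
from bench import *
d=get_image('wrist');cv2.imwrite('pics/w18.png',d['frame'][:,:,::-1])"
```

```text
t 25.9 p [565.1 244.5  75. ] x [-0.929 -0.164 -0.331] y [-0.185  0.982  0.032] z [ 0.32   0.091 -0.943] j [ 0.645  0.417 -0.721  0.808 -0.166 -2.818] w 21.4 F [-1.1 -1.1  6.1]
[-4.60301801 -1.6475495   6.86049559]
```

View pics/w18.png

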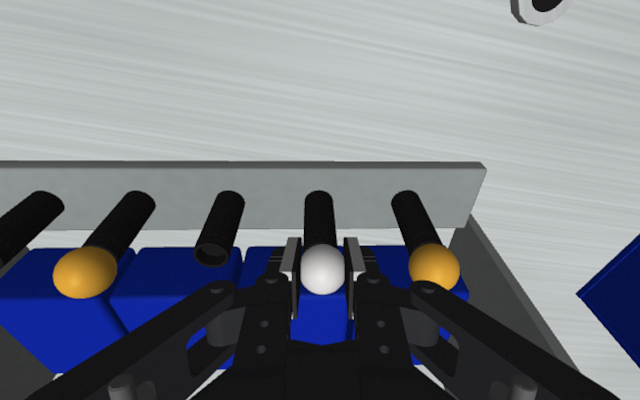

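Request:
play_rows(
  targets=[
    {"tx": 0, "ty": 0, "tz": -0.05, "spin": 0, "gripper": 0.7},
    {"tx": 0, "ty": 0, "tz": -0.12, "spin": 0, "gripper": 0.7},
    {"tx": 0.02, "ty": 0, "tz": -0.24, "spin": 0, "gripper": 0.7},
    {"tx": 0.05, "ty": -0.05, "tz": -0.38, "spin": 0, "gripper": 0.7},
    {"tx": 0.08, "ty": -0.2, "tz": -0.45, "spin": 0, "gripper": 0.7},
    {"tx": 0.1, "ty": -0.4, "tz": -0.48, "spin": 0, "gripper": 0.7},
    {"tx": 0.12, "ty": -0.6, "tz": -0.5, "spin": 0, "gripper": 0.7},
    {"tx": 0.14, "ty": -0.8, "tz": -0.5, "spin": 0, "gripper": 0.7},
    {"tx": 0.16, "ty": -1, "tz": -0.5, "spin": 0, "gripper": 0.7},
  ],
)

```text
clock: 27.08
position: [533.2, -20.5, 170.6]
ee_rot: [-0.089, 0.982, 0.031, 0.164]
contact_force: [0.7, -0.5, -0.4]
gripper_width: 21.4
```

```bash
python3 -c "
from h import *
r=(-4.6,0,6.5)
P=(528.9,-243,62.5)
go(hub(P,80,r),hub(P,9.5,r))"
```

```text
t 27.07 p [533.2 -20.5 170.6] x [-0.93  -0.165 -0.328] y [-0.185  0.982  0.031] z [ 0.317  0.09  -0.944] j [ 0.263  0.176 -0.542 -0.008 -0.517 -1.647] w 21.4 F [ 0.7 -0.5 -0.4]
(522.6, -244.3, 147.1) -> [ 0.218 -0.874 -0.005]
(522.6, -244.3, 76.6) -> [ 0.31  -0.883  0.261]
yaw y 10.678246664486243
```

Request:
play_rows(
  targets=[
    {"tx": 0.05, "ty": -0.2, "tz": 0, "spin": 0, "gripper": 0.7},
    {"tx": 0.1, "ty": -0.4, "tz": 0, "spin": 0, "gripper": 0.7},
    {"tx": 0.15, "ty": -0.6, "tz": 0, "spin": 0, "gripper": 0.7},
    {"tx": 0.2, "ty": -0.8, "tz": 0, "spin": 0, "gripper": 0.7},
    {"tx": 0.218, "ty": -0.874, "tz": 0, "spin": 0, "gripper": 0.7},
    {"tx": 0.218, "ty": -0.874, "tz": 0, "spin": 0, "gripper": 0.7},
    {"tx": 0.218, "ty": -0.874, "tz": 0, "spin": 0, "gripper": 0.7},
  ],
)

```text
clock: 27.95
position: [522.8, -242.3, 145.8]
ee_rot: [-0.089, 0.982, 0.031, 0.164]
contact_force: [-0.5, 0.3, -0.5]
gripper_width: 21.7
```

```bash
python3 -c "
from h import *
from bench import *
r=(-4.6,0,6.5)
P=(528.9,-243,62.5)
go(hub(P,40,r),hub(P,9.5,r))
d=get_image('wrist')
f=d['frame'].copy()
for c in (P,Hc['P1']):
    for q in (14,18):
        pts=np.array([proj(d,(c[0]+q*np.cos(t),c[1]+q*np.sin(t),59)) for t in np.linspace(0,6.28,60)]);
        cv2.polylines(f,[np.round(pts*16).astype(int)],True,(255,0,0) if c is P else (0,255,0),1,shift=4)
cv2.imwrite('pics/w19.png',f[:,:,::-1])"
```

```text
t 27.95 p [ 522.8 -242.3  145.8] x [-0.93  -0.164 -0.328] y [-0.185  0.982  0.031] z [ 0.317  0.09  -0.944] j [-0.247  0.308 -0.328 -0.272 -0.659 -0.951] w 21.7 F [-0.5  0.3 -0.5]
(522.6, -244.3, 107.1) -> [ 0.053 -0.013  0.145]
(522.6, -244.3, 76.6) -> [ 0.093 -0.016  0.26 ]
yaw y 10.638591251027718
```

View pics/w19.png

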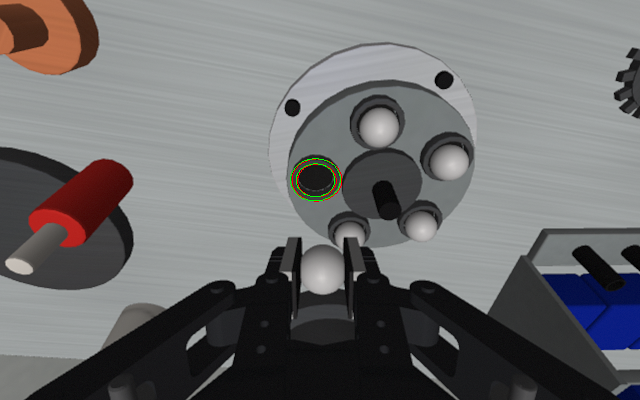

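Request:
play_rows(
  targets=[
    {"tx": 0.025, "ty": -0.015, "tz": 0.06, "spin": 0, "gripper": 0.7},
    {"tx": 0.05, "ty": -0.015, "tz": 0.13, "spin": 0, "gripper": 0.7},
    {"tx": 0.07, "ty": -0.016, "tz": 0.19, "spin": 0, "gripper": 0.7},
    {"tx": 0.085, "ty": -0.016, "tz": 0.24, "spin": 0, "gripper": 0.7},
    {"tx": 0.093, "ty": -0.016, "tz": 0.26, "spin": 0, "gripper": 0.7},
    {"tx": 0.093, "ty": -0.016, "tz": 0.26, "spin": 0, "gripper": 0.7},
  ],
)

```text
clock: 28.75
position: [522.9, -245.0, 76.7]
ee_rot: [-0.089, 0.982, 0.031, 0.164]
contact_force: [-0.1, 0.0, 0.1]
gripper_width: 21.4
```

```bash
python3 -c "
from h import *
from bench import *
r=(-4.6,0,6.5)
P=(528.9,-243,62.5)
go(hub(P,9.5,r))
d=get_image('wrist')
cv2.imwrite('pics/w20.png',d['frame'][:,:,::-1])"
```

```text
t 28.75 p [ 522.9 -245.    76.7] x [-0.93  -0.164 -0.328] y [-0.184  0.982  0.031] z [ 0.317  0.089 -0.944] j [-0.258  0.409 -0.369 -0.34  -0.525 -0.86 ] w 21.4 F [-0.1  0.   0.1]
(522.6, -244.3, 76.6) -> [0.001 0.003 0.   ]
yaw y 10.619615373423832
```

View pics/w20.png

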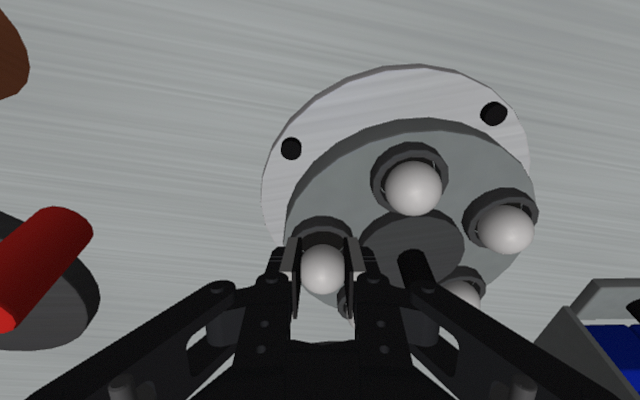

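Request:
play_rows(
  targets=[
    {"tx": 0, "ty": 0.002, "tz": 0, "spin": 0, "gripper": 0.4},
    {"tx": 0, "ty": 0.002, "tz": 0, "spin": 0, "gripper": 0.2},
    {"tx": 0, "ty": 0.002, "tz": 0, "spin": 0, "gripper": 0.15},
    {"tx": 0, "ty": 0.002, "tz": 0, "spin": 0, "gripper": 0.15},
    {"tx": 0, "ty": 0.002, "tz": 0, "spin": 0, "gripper": 0.15},
  ],
)

```text
clock: 29.42
position: [522.7, -244.5, 77.0]
ee_rot: [-0.089, 0.982, 0.031, 0.164]
contact_force: [0.1, -0.2, -0.5]
gripper_width: 36.1
```

Request:
play_rows(
  targets=[
    {"tx": -0.01, "ty": 0, "tz": -0.1, "spin": 0, "gripper": 0.15},
    {"tx": -0.02, "ty": 0, "tz": -0.24, "spin": 0, "gripper": 0.15},
    {"tx": -0.02, "ty": 0, "tz": -0.42, "spin": 0, "gripper": 0.15},
    {"tx": 0, "ty": 0.1, "tz": -0.6, "spin": 0, "gripper": 0.15},
    {"tx": 0.2, "ty": 0.3, "tz": -0.7, "spin": 0, "gripper": 0.15},
    {"tx": 0.3, "ty": 0.5, "tz": -0.7, "spin": 0, "gripper": 0.15},
    {"tx": 0.3, "ty": 0.6, "tz": -0.7, "spin": 0, "gripper": 0.15},
    {"tx": 0.3, "ty": 0.6, "tz": -0.7, "spin": 0, "gripper": 0.15},
    {"tx": 0.3, "ty": 0.6, "tz": -0.7, "spin": 0, "gripper": 0.15},
  ],
)

```text
clock: 30.55
position: [370.4, -125.1, 222.7]
ee_rot: [-0.089, 0.982, 0.03, 0.165]
contact_force: [0.0, -0.3, 0.6]
gripper_width: 36.5
```

Run:
```python
from h import *
from bench import *
st()
d=get_image('top');np.savez('top0b.npz',**d);cv2.imwrite('pics/t21.png',d['frame'][:,:,::-1])
import m
m.d=d;m.P,m.ok=m.cloud(d)
for n,c in list(Hc.items())+[("f0",(479.9,-211.5,62.5)),("f1",(575.1,-207.6,62.5))]:
    x,k,e,mm=m.sph(c);print(n,x.round(1),k,(x-np.array(c)).round(1))
for c in((562.4,301.9,70),(590.2,130.1,70)):
    x,k,e,mm=m.sph(c);print("brass",x.round(1),(x-np.array(c)).round(1))
s=get_image('scene');cv2.imwrite('pics/s21.png',s['frame'][:,:,::-1])
```

```text
t 30.55 p [ 370.4 -125.1  222.7] x [-0.93  -0.165 -0.329] y [-0.185  0.982  0.03 ] z [ 0.318  0.089 -0.944] j [ 0.03  -0.14  -0.669 -0.121 -0.718 -1.341] w 36.5 F [ 0.  -0.3  0.6]
P1 [ 529.8 -244.    62.1] 80 [ 0.9  0.1 -0.4]
P3 [ 554.8 -153.5   61.7] 79 [ 0.2 -1.  -0.8]
P4 [ 495.7 -156.    62.5] 80 [-0.2 -1.1  0. ]
f0 [ 480.2 -211.5   62. ] 77 [ 0.3 -0.  -0.5]
f1 [ 574.8 -207.4   62.5] 76 [-0.3  0.2  0. ]
brass [562.2 301.7  68.5] [-0.2 -0.2 -1.5]
brass [591.1 130.   68.5] [ 0.9 -0.1 -1.5]
```

View pics/t21.png

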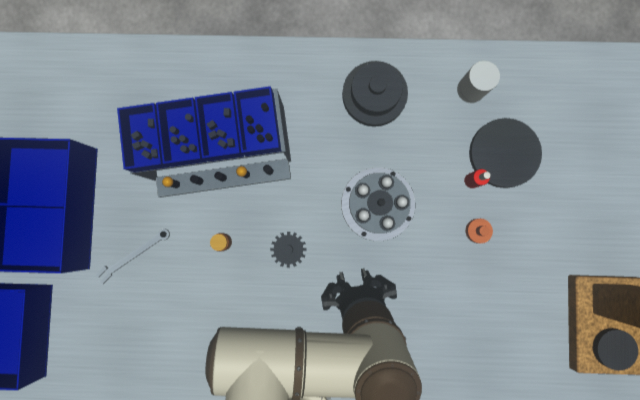

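View pics/s21.png

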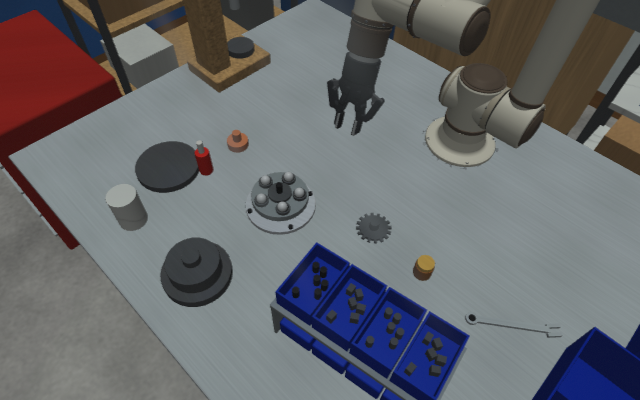

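All five pockets are filled, the measured ball heights are close to 62.5 mm, the brass balls and bystanders have not moved, and the arm is clear. I'm handing the job in.

```bash
python3 -c "
from bench import *
print(job_done())"
```

```text
the job is handed in; nothing more can be done
None
```

All three loose steel balls are now in the three empty pockets, so each of the five pockets holds one. I handed the job in at about 30.6 s of the 72 s allowed; no verdict was reported.

**How it was done:** The move rows have no tilt command. I got the lean by pushing the arm past its reach limit, where the controller gives up some orientation, and the tilt carried over into later moves. I gathered about 33° this way. The joint 5 limit then brought it down to 19–21° at the posts, less than the 30–45° advised. To clear the shelf I gripped each ball about 6 mm towards the robot from its centre. I released each ball about 9.5 mm above its seat.

**Last checks:**
- **Ball positions:** in the final top image, all five ball centres came out within about 1.5 mm of the estimated seat points. Heights were 61.7–62.5 mm, against 62.5 mm nominal.
- **Brass balls:** within 1 mm sideways of where they started. Their height read about 1.5 mm under nominal, but that method already read about 1 mm low at the start.
- **Bystanders:** the jar, bottle, copper turning and sprocket look unmoved in both cameras.
- **Forces:** the measured force at the end of each move never passed about 6 N.

**Disagreements:**
- The gripper read about 21.4 mm on the 25 mm balls, though every grip held.
- My estimates of the pocket positions differed by 1–2 mm between the top and wrist cameras, within the stated calibration.

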